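# Park the press punch with its captive screw and load the idler wheel

## Robot

A 6-joint arm with a two-finger parallel gripper is mounted at the origin on the work surface. World frame = base frame: x ahead of the robot, y to its left, z up, the work surface at z = 0. Lengths are in m, angles in rad, forces in N, time in s.
With the tool pointing down it reaches from about 0.225 to 0.875 m from the base axis. Payload 3.4 kg.
Tool frame: the origin (TCP) lies on the mounting face of the last link; the fingertips stand 173 mm ahead of it and the grasp point (between the pads) lies 155 mm ahead of it; x points along the fingers, y is the direction in which the jaws open and shut, and the axes are right-handed (so a half turn about x gives the same grasp; the last joint's range is limited). The gripper opens to 85 mm and grips with 20 to 120 N. Pads are 22 mm wide; open, the fingers measure 114 mm over their backs; the gripper's body (76 mm by 85 mm) begins 54 mm behind the grasp point. The pads swing forward as they close: fully open they stand 13 mm farther back than shut.
Start: joints at [-1.267, 0.276, 1.505, -0, 1.361, -0.121], TCP at [0.237, -0.524, 0.405] pointing down, gripper open.
Joint ranges: [-2.89, 2.89], [-0.75, 2.08], [0.22, 2.7], [-1.18, 4.32], [0.11, 2.71], [-2.7, 2.7]. Speed limits (rad/s): [2.57, 2.57, 3.14, 3.14, 3.14, 3.14].

## Interface

Orientations are given as a unit quaternion [w, x, y, z].
In Python, from rig import manip gives the robot as it stands.
- The arm moves only by the tool arm_command, never from a script. Its argument "targets" is a list of rows, each an object with "dp": the shift along the tool's x, y, z in m, a list of three; "turn": the turn, a rotation vector about the tool's x, y, z in degrees, a list of three; "grip": the opening, from -1 (shut) to 1 (fully open). In form: [{"dp": [tx, ty, tz], "turn": [wx, wy, wz], "grip": grip}, ...]. A call has 1 to 8 rows; each row shifts and turns the commanded pose from where the row before left it, along the tool's axes as they then stand; what a row does not reach is not made up. A row lasts 1/10 s, in which the tool goes at most 50 mm and 8.59 degrees, less where a joint would pass 70% of its speed; a pose out of reach is approached as far as the arm can. A call with a gripper value outside its range is refused whole. The fingers move at their own pace and stop on an object; "grip_force" is the grip in N (left out, the last holds). Time passes only in rows, so rows that do not move let the fingers close. It gives the time, the measured TCP pose, the force and the opening at its end, in the units of the state.
- manip.get_state(): the state, without advancing time (a new reading comes with each control period).
- manip.get_image(name): name is "scene" or "top" or "wrist"; returns the picture (480x640x3 uint8, red, green, blue); there is no depth.
- manip.calibration(name): a dict with "fx", "fy", "cx", "cy" (pixels), "R" (3x3) and "t" (3): a world point X has camera coordinates R X + t. Camera axes: x right, y down, z forward; pixel columns grow to the right and rows downward; lengths in m; the calibration is good to about 2 mm. A picture is of the moment at which its call begins: read the wrist's pose just before it. calibration takes no time and is no camera call; for the wrist camera it gives the pose at the moment of the call.
- manip.sign_off(): hands the job in, once; it reports no verdict.
The state is a dict: "clock": time; "qpos": joint angles; "qd": joint speeds; "effort": joint torques, N m; "position": TCP position; "ee_rot": TCP orientation; "contact_force": force on the tool from outside, world axes, zero at the start; "moment": the same for the moment, N m; "width": finger opening in m.
Only numpy, scipy, OpenCV 4.12 (cv2) and the standard library are available. Lean on these libraries where they do the work, as an engineer would, in place of code of your own. Each camera call takes 0.05 s, during which the arm holds its last target.

## Task

Get the hand press ready: gently pull its spring-loaded bakelite knob straight up until you feel it come up against the soft stop where its thread catches, then drive it clockwise (seen from above) until you feel it come up against its end, so that the punch stays up by itself. After that, slide the nest with the idler wheel by its red post all the way in under the raised punch and let go. Do not force the screw, and leave the other things on the counter alone.

Things in the scene. Friction and masses are not known exactly. Their poses are not given: they have to be found in the camera images.
- press: Dark cast-iron hand press, fixed. Origin on the vertical punch axis at counter height, z up. Base 180 x 170 mm (x -70 to 110, y -85 to 85), 30 mm high; column on its +x side; head 64 mm wide, 110 to 170 mm high, reaching to x = -32 mm; a fixed lever rises back to 210 mm at x = 128, y = 50 mm. The nest comes in along its own +y from its -y side.
- boss_top (a point): Centre of the top of the round boss (48 mm diameter, 213 mm high) on the head, where the screw comes out. In it hides the thread, at a height that differs each time: its entry lies 9 to 33 mm of lift above rest. 1.5 mm above the entry a rubber buffer stops the lift, pushing back 12 N per further mm; more than 22 N damages it. It must be found by feel.
- knob_grip (a point): Centre of the round dark brown bakelite knob (30 mm diameter, 26 mm high, white pointer line on top) on the punch axis, 243 mm above the counter at rest; 17 mm free between knob and boss. It is the head of the captive screw: it is pulled straight up and turned about the vertical.
- spindle (a joint): Lift of the captive screw with its knob and punch, in m: 0 = down. To lift it takes about 8 N (spring and weight) at 0 and 0.15 N more per mm. Lugs inside let it go only straight up, with 0.15 rad of turning play either way, until it reaches the thread.
- knob (a joint): Turn of the knob in rad, clockwise from above positive; starts within 0.06 of 0. Lifted to the thread it can be driven to a stiff end, met at 0.80 to 1.30 (hidden, differs each time); home is within 0.15 of it. The thread climbs 1 mm: turn at the height where the buffer was just met. Friction then holds the screw up. Over 2 N m against that end or, too low, a side wall (150 N on the lugs) damages it.
- punch_tip (a point): Lower end of the brass punch (8 mm diameter) on the punch axis; 50 mm above the counter when down, when it bars the way of the wheel in the nest (wheel top is 57 mm high).
- nest (a joint): Travel in m of the aluminium sliding nest that carries a black-tired steel idler wheel (36 mm diameter): 0 = right out to the press's -y side, 0.060 = fully in, wheel centred under the punch, at a firm stop. Starts between 0 and 0.015. About 2 N of friction.
- nest_post (a point): Point on the axis of the nest's red upright post (14 mm diameter, from 41 mm to 97 mm above the counter); the point is 80 mm above the counter. With the nest in, the post stands 105 mm from the punch axis on the press's -y side; it travels along the press's +y as the nest goes in.
- spare_tire: Black rubber idler tire, a ring of 40 mm diameter, 8 mm high; origin at the centre of its underside. Leave alone.
- spare_wheel: Steel idler wheel, 36 mm diameter, 18 mm high with its brass hub; origin at the centre of its underside. Leave alone.
- spare_knob: Loose bakelite knob lying on the counter, 32 mm diameter, 24 mm high; origin at the centre of its underside. Leave alone.
- window: Smoke-tinted cassette window insert, 45 x 75 x 4 mm, flat; origin at the centre of its underside. Leave alone.
- shell: Cream cassette shell, 64 x 100 x 10 mm, flat; origin at the centre of its underside. Leave alone.
- screwdriver: Screwdriver, 160 mm long, lying flat. Leave alone.

How it is judged:
On the way, in this order (a step that is already met when the one before it is completed fails the run):
1. the captive screw is pulled up and driven home on its thread: knob turned to within 0.15 rad of the end of the thread with the spindle lifted at least 7 mm, the wheel not yet under the punch (horizontal distance between knob_c1 and endstop_c0 below 0.0086 m and value of joint spindle above 0.007 m and value of joint nest below 0.04 m), for 0.2 s.
2. the nest is fully in (value of joint nest above 0.056 m and horizontal distance between knob_c1 and endstop_c0 below 0.0086 m), for 0.2 s.
At the end, for the whole second after the job is handed in: The knob is turned home (clockwise to within 0.15 rad of the hidden end of its thread) and holds the spindle up by itself (at least 7 mm), at rest; the nest is fully in (within 4 mm of its stop); everything is let go (all of step 2 and value of joint spindle above 0.007 m and value of joint nest below 0.063 m and velocity of joint spindle between -0.005 and 0.005 m/s); the robot touches nothing.
It fails at once if the screw is pulled against its buffer with more than 22 N (contact force between knob and buffer_c0 above 22 N).
It fails at once if the screw is turned with more than 150 N on its lugs against a wall or the end of the thread (contact force between knob and ring above 150 N).
It fails at once if another thing on the counter is shifted by more than 20 mm (distance of any of spare_tire, spare_wheel, spare_knob, window, shell, screwdriver from where it was at the start of the episode above 0.02 m).
It also fails if it takes over 64 s, if anything falls off the work surface, if the arm or the gripper's body presses on something with over 40 N, if the wrist force passes 120 N, or if a joint passes its speed limit or range.

## Working session

There is one attempt and no reset: what is moved stays moved. The work goes in short steps, Python scripts to look and compute and a tool call to move; the robot and the scene stay as the last step left them, time stands still between calls to the robot, and variables do not carry over. Pictures are saved under pics/ and viewed, and the job is handed in when it is done.

Besides the shell and the picture viewer there is one more tool, called as a command line: name --argument value ..., lists and objects as JSON in quotes. arm_command: Moves the arm, as the interface text tells. Its arguments: {"type":"object","properties":{"targets":{"type":"array"},"grip_force":{"type":"number"}},"required":["targets"]}

```bash
ls; mkdir -p pics; python3 - <<'E'
from rig import manip
import cv2
s=manip.get_state();print(s)
for n in("scene","top","wrist"):
    c=manip.calibration(n);print(n,c)
    cv2.imwrite(f"pics/{n}0.png",manip.get_image(n)[:,:,::-1])
E
```

```text
pics
{'clock': 0.0, 'qpos': array([-1.26697805e+00,  2.76588703e-01,  1.50612494e+00,  1.61021594e-05,
        1.36069890e+00, -1.21003571e-01]), 'qd': array([-0.00095999,  0.00046915, -0.0003384 ,  0.00094512, -0.00047149,
       -0.00054165]), 'effort': array([-5.04893160e-04, -4.16782415e+01, -2.45808595e+01, -8.62464412e-05,
        1.10545184e-02, -4.57209779e-06]), 'position': array([ 0.23692348, -0.52368839,  0.40384628]), 'ee_rot': array([-0.14842783, -0.69116168, -0.14971033,  0.69126806]), 'contact_force': array([-0.60017493, -0.29523011, -0.25212701]), 'moment': array([-0.01611334,  0.05746441, -0.01033743]), 'width': 0.08536457415518006}
scene {'fx': 451.54361830986045, 'fy': 451.54361830986045, 'cx': 321.77422758738413, 'cy': 238.7686642345728, 'R': array([[-0.21936808,  0.97544459, -0.01963396],
       [ 0.69647089,  0.14247343, -0.7032991 ],
       [-0.68323198, -0.16795585, -0.71062289]]), 't': array([ 0.1789326 , -0.16375444,  1.51521097])}
top {'fx': 487.50095769021436, 'fy': 487.50095769021436, 'cx': 316.7198776806984, 'cy': 242.8904343528006, 'R': array([[-0.02131309, -0.99963822, -0.01640664],
       [-0.99549124,  0.02273608, -0.09208833],
       [ 0.09242804,  0.01436998, -0.99561567]]), 't': array([-0.05955928,  0.44941331,  1.24962741])}
wrist {'fx': 360.62584275662044, 'fy': 360.62584275662044, 'cx': 321.05508412399087, 'cy': 239.90519939194726, 'R': array([[ 0.41393253, -0.91030548, -0.0019498 ],
       [-0.86213778, -0.39271552,  0.32014524],
       [-0.29219568, -0.13083753, -0.94736647]]), 't': array([-0.57421508, -0.04229859,  0.38075774])}
```

View pics/scene0.png

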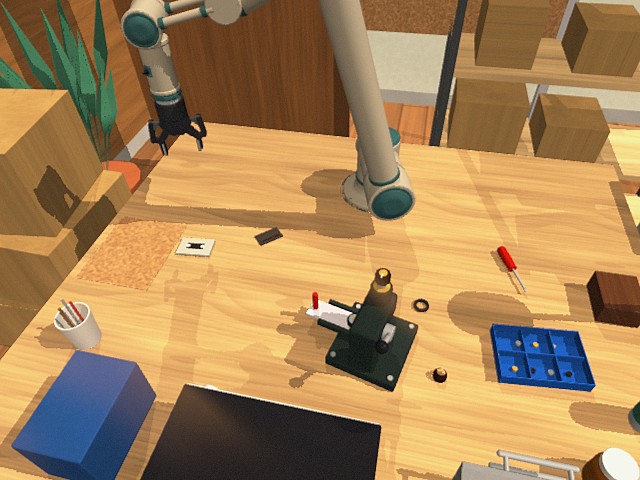

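View pics/top0.png

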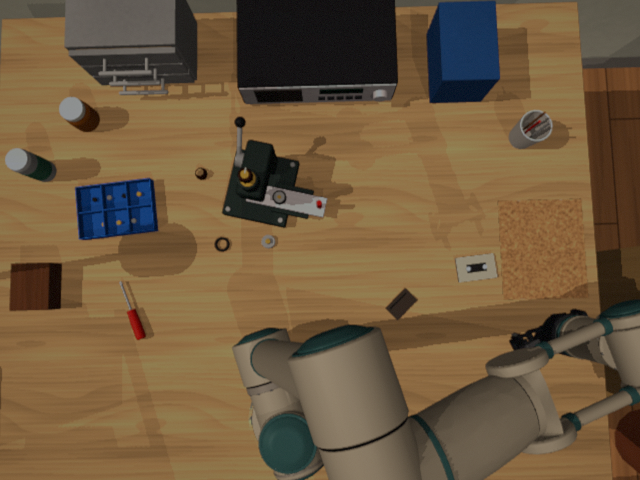

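View pics/wrist0.png

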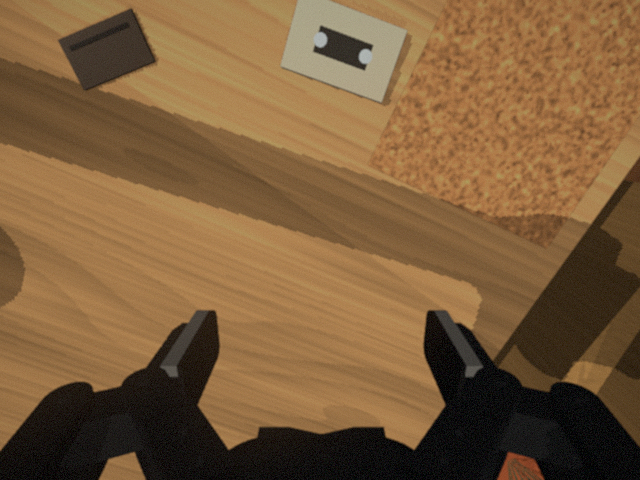

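The scene view shows the knob at about (383,275) and the red post at (315,300). In the top view the knob is at about (247,175) and the post at (320,204). I'll zoom in on both.

```bash
python3 - <<'E'
import cv2,numpy as np
a=cv2.imread("pics/scene0.png")[255:395,290:430];b=cv2.imread("pics/top0.png")[110:250,200:340]
f=lambda i:cv2.resize(i,(560,560),interpolation=cv2.INTER_CUBIC)
cv2.imwrite("pics/za.png",f(a));cv2.imwrite("pics/zb.png",f(b))
E
```

```text
(no output)
```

View pics/za.png

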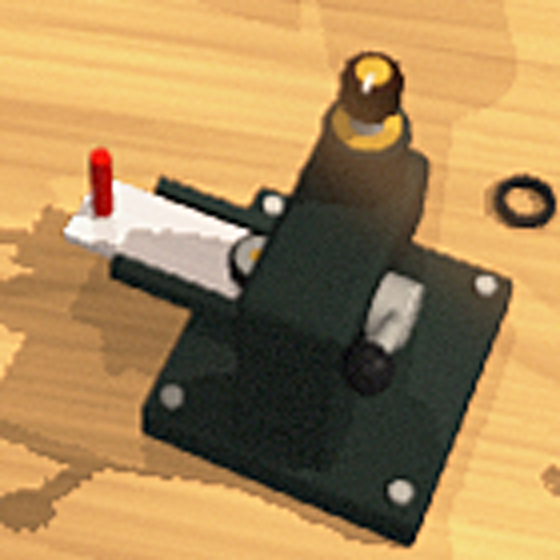

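View pics/zb.png

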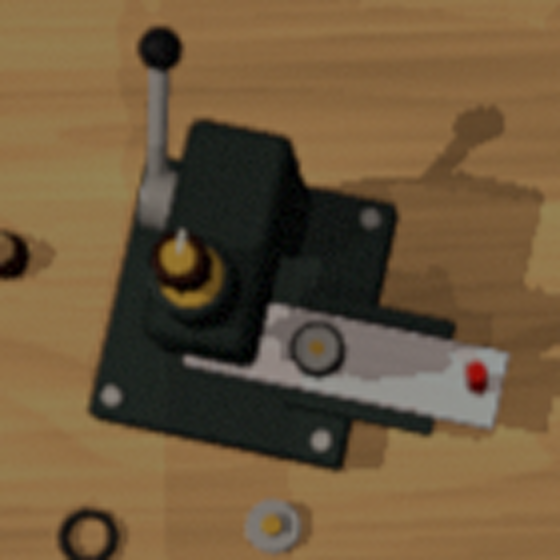

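Zoomed in, the knob's top disc is centred at about (383,273) in the scene view and (245.5,175) in the top view. Next I'll triangulate the knob, the post and the corner screws.

```bash
cat >h.py <<'E'
import numpy as np,cv2
from rig import manip
def ray(n,uv,c=None):
    c=c or manip.calibration(n);R,t=np.array(c["R"]),np.array(c["t"])
    d=R.T@np.array([(uv[0]-c["cx"])/c["fx"],(uv[1]-c["cy"])/c["fy"],1.]);return -R.T@t,d/np.linalg.norm(d)
def plane(n,uv,z,c=None):
    o,d=ray(n,uv,c);return o+d*(z-o[2])/d[2]
def tri(r1,r2):
    (o1,d1),(o2,d2)=r1,r2
    s=np.linalg.lstsq(np.c_[d1,-d2],o2-o1,rcond=None)[0]
    p,q=o1+s[0]*d1,o2+s[1]*d2;return (p+q)/2,np.linalg.norm(p-q)
def proj(n,X,c=None):
    c=c or manip.calibration(n);p=np.array(c["R"])@X+np.array(c["t"]);return np.array([c["fx"]*p[0]/p[2]+c["cx"],c["fy"]*p[1]/p[2]+c["cy"]])
E
python3 - <<'E'
from h import *
ks,kt=(383,273.2),(245.5,175)
print("knob",tri(ray("scene",ks),ray("top",kt)),plane("scene",ks,.256),plane("top",kt,.256))
for n,roi in(("scene",(290,280,330,330)),("top",(300,190,335,220))):
    i=cv2.imread(f"pics/{n}0.png").astype(int);x0,y0,x1,y1=roi
    m=(i[...,2]>110)&(i[...,1]<60)&(i[...,0]<60);m[:y0]=0;m[y1:]=0;m[:,:x0]=0;m[:,x1:]=0
    v,u=np.nonzero(m);print(n,len(u),u.mean(),v.mean(),u.min(),u.max(),v.min(),v.max())
    print([plane(n,(u.mean(),v.mean()),z) for z in(.069,.08,.097)])
# corner screw heads z~.03 zoom coords
for nm,n,uv,o in [("a","top",(370,218),(200,110)),("b","top",(111,397),(200,110)),("c","top",(321,440),(200,110)),
 ("a","scene",(172,397),(290,255)),("c","scene",(273,205),(290,255)),("b","scene",(486,285),(290,255)),("d","scene",(400,491),(290,255))]:
    p=(uv[0]/4+o[0]-.4,uv[1]/4+o[1]-.4);print(nm,n,plane(n,p,.032))
E
```

```text
knob (array([0.57668935, 0.07895956, 0.25356375]), np.float64(0.002636622210123887)) [0.57842789 0.08032323 0.256     ] [0.57629709 0.07725456 0.256     ]
scene 73 315.0821917808219 300.1506849315069 313 317 293 308
[array([ 0.53776754, -0.07800235,  0.069     ]), array([ 0.54575618, -0.075777  ,  0.08      ]), array([ 0.55810226, -0.07233782,  0.097     ])]
top 16 318.75 202.625 317 321 201 204
[array([ 0.54536797, -0.07746592,  0.069     ]), array([ 0.54342461, -0.07755865,  0.08      ]), array([ 0.54042124, -0.07770196,  0.097     ])]
a top [ 0.65579846 -0.00951062  0.032     ]
b top [0.54126115 0.16127835 0.032     ]
c top [0.50977474 0.02475042 0.032     ]
a scene [ 0.65301996 -0.01017624  0.032     ]
c scene [0.50611017 0.0246074  0.032     ]
b scene [0.53843895 0.16088746 0.032     ]
d scene [0.68412702 0.1256587  0.032     ]
```

```bash
cat >>h.py <<'E'
from scipy.spatial.transform import Rotation as Ro
def toolR(s): q=s["ee_rot"];return Ro.from_quat([q[1],q[2],q[3],q[0]]).as_matrix()
def st():
    s=manip.get_state();R=toolR(s)
    print("t",round(s["clock"],2),"p",np.round(s["position"],4),"F",np.round(s["contact_force"],2),"M",np.round(s["moment"],2),"w",round(s["width"],4))
    print("q",np.round(s["qpos"],3),"x",np.round(R[:,0],4),"y",np.round(R[:,1],4),"yaw_y",round(np.degrees(np.arctan2(R[1,1],R[0,1])),2))
    return s,R
def todp(tgt):
    s,R=st();print("dp",np.round(R.T@(np.array(tgt)-s["position"]),4))
E
python3 -c "
from h import *
todp([.577,.079,.47])"
```

```text
t 0.15 p [ 0.2369 -0.5237  0.404 ] F [0.02 0.35 0.55] M [-0.01 -0.05  0.04] w 0.0854
q [-1.267  0.276  1.506  0.     1.361 -0.121] x [-4.0e-04  1.4e-03 -1.0e+00] y [ 0.4121 -0.9111 -0.0014] yaw_y -65.66
dp [-0.0653 -0.4091 -0.5583]
```

arm_command --targets '[{"dp":[-0.008,-0.029,-0.04],"turn":[0,0,0],"grip":1},{"dp":[-0.008,-0.029,-0.04],"turn":[0,0,0],"grip":1},{"dp":[-0.008,-0.029,-0.04],"turn":[0,0,0],"grip":1},{"dp":[-0.008,-0.029,-0.04],"turn":[0,0,0],"grip":1},{"dp":[-0.008,-0.029,-0.04],"turn":[0,0,0],"grip":1},{"dp":[-0.008,-0.029,-0.04],"turn":[0,0,0],"grip":1},{"dp":[-0.008,-0.029,-0.04],"turn":[0,0,0],"grip":1},{"dp":[-0.008,-0.029,-0.04],"turn":[0,0,0],"grip":1}]'

```text
clock: 0.95
position: [0.4331, -0.179, 0.4689]
ee_rot: [0.149, 0.691, 0.149, -0.691]
contact_force: [0.9, -0.0, -0.2]
width: 0.0853
```

arm_command --targets '[{"dp":[0,-0.029,-0.04],"turn":[0,0,0],"grip":1},{"dp":[0,-0.029,-0.04],"turn":[0,0,0],"grip":1},{"dp":[0,-0.029,-0.04],"turn":[0,0,0],"grip":1},{"dp":[0,-0.029,-0.04],"turn":[0,0,0],"grip":1},{"dp":[0,-0.029,-0.04],"turn":[0,0,0],"grip":1},{"dp":[0,0,0],"turn":[-8,0,0],"grip":1},{"dp":[0,0,0],"turn":[-8,0,0],"grip":1},{"dp":[0,0,0],"turn":[-8,0,0],"grip":1}]'

```text
clock: 1.75
position: [0.5554, 0.0344, 0.468]
ee_rot: [-0.292, -0.644, -0.292, 0.644]
contact_force: [-0.6, -0.5, 0.5]
width: 0.0855
```

arm_command --targets '[{"dp":[0,0,0],"turn":[-8,0,0],"grip":1},{"dp":[0,0,0],"turn":[-8,0,0],"grip":1},{"dp":[0,0,0],"turn":[-8,0,0],"grip":1},{"dp":[0,0,0],"turn":[-8,0,0],"grip":1},{"dp":[0,0,0],"turn":[-8,0,0],"grip":1},{"dp":[0,0,0],"turn":[0,0,0],"grip":1}]'

```text
clock: 2.35
position: [0.5551, 0.0336, 0.4683]
ee_rot: [-0.492, -0.507, -0.493, 0.507]
contact_force: [1.0, -0.3, 0.4]
width: 0.0851
```

```bash
python3 -c "
from h import *
todp([.577,.079,.47])
print(repr(manip.calibration('wrist')))
i=manip.get_image('wrist');cv2.imwrite('pics/w1.png',i[:,:,::-1])
i=manip.get_image('top');cv2.imwrite('pics/t1.png',i[:,:,::-1])
print(proj('wrist',np.array([.577,.079,.256])))"
```

```text
t 2.35 p [0.5551 0.0336 0.4683] F [ 1.   -0.28  0.37] M [0.   0.04 0.04] w 0.0851
q [-0.065  0.219  1.428 -0.     1.496 -0.035] x [-7.e-04 -1.e-04 -1.e+00] y [ 9.996e-01 -2.930e-02 -7.000e-04] yaw_y -1.68
dp [-0.0017  0.0205 -0.0461]
{'fx': 360.62584275662044, 'fy': 360.62584275662044, 'cx': 321.05508412399087, 'cy': 239.90519939194726, 'R': array([[ 9.99627770e-01, -2.72819551e-02, -1.31769880e-04],
       [-2.57998533e-02, -9.46871002e-01,  3.20577095e-01],
       [-8.87073899e-03, -3.20454367e-01, -9.47222418e-01]]), 't': array([-0.55429642, -0.01572047,  0.45659218])}
[360.50206039 193.90885628]
```

View pics/w1.png

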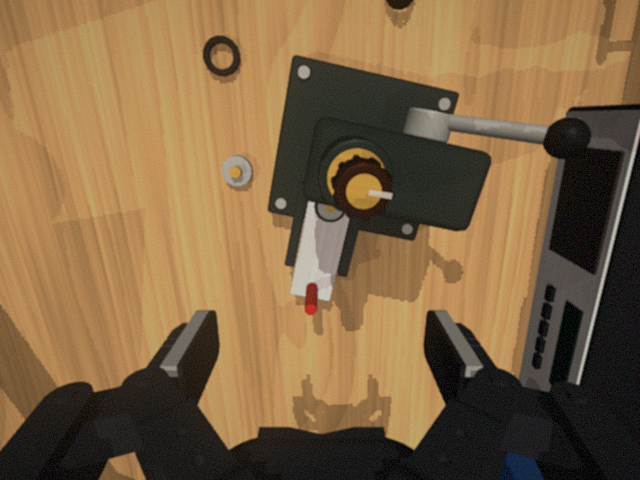

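In the wrist view the knob's brass top disc is centred at about (363,191), against a prediction of (360.5,194). The post's top is at about (311,309).

```bash
python3 - <<'E'
from h import *
i=cv2.imread("pics/w1.png");c=manip.calibration('wrist')
h=cv2.cvtColor(i,cv2.COLOR_BGR2HSV)
m=((h[...,0]>12)&(h[...,0]<30)&(h[...,1]>150)&(h[...,2]>120)).astype(np.uint8);m2=np.zeros_like(m);m2[165:220,335:400]=m[165:220,335:400]
n,l,s,ce=cv2.connectedComponentsWithStats(m2)
for k in range(1,n):
    if s[k][4]>30: print(s[k],ce[k],plane('wrist',ce[k],.256))
for uv in((363,190.5),(363,188.5)): print(plane('wrist',uv,.256),plane('wrist',uv,.258))
cv2.imwrite("pics/w1z.png",cv2.resize(i[140:240,310:430],None,fx=5,fy=5,interpolation=cv2.INTER_CUBIC))
E
```

```text
[346 174  36  35 896] [362.15401786 190.609375  ] [0.57783015 0.08067238 0.256     ]
[0.57825935 0.08071563 0.256     ] [0.57803603 0.08110752 0.258     ]
[0.57825179 0.08173955 0.256     ] [0.57802856 0.08212017 0.258     ]
```

View pics/w1z.png

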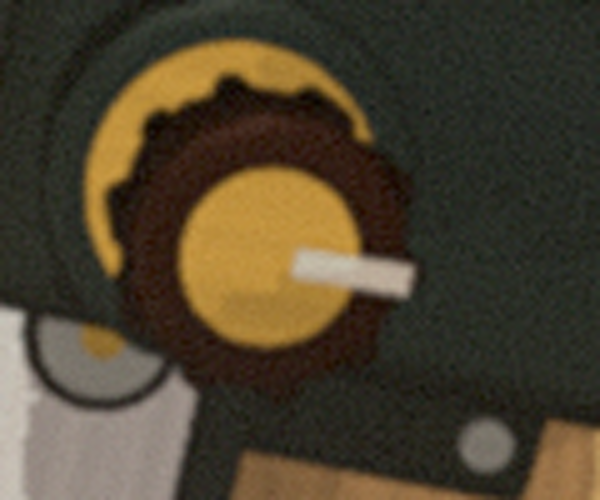

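```bash
python3 -c "
from h import *
todp([.5775,.080,.394])"
```

```text
t 2.45 p [0.5551 0.0335 0.4684] F [ 0.17 -0.13  0.01] M [0.01 0.02 0.03] w 0.0855
q [-0.065  0.219  1.428 -0.     1.496 -0.033] x [-5.e-04 -0.e+00 -1.e+00] y [ 9.995e-01 -3.190e-02 -5.000e-04] yaw_y -1.83
dp [ 0.0744  0.0209 -0.0471]
```

arm_command --targets '[{"dp":[0,0.0105,-0.0235],"turn":[0,0,0],"grip":1},{"dp":[0,0.0105,-0.0235],"turn":[0,0,0],"grip":1},{"dp":[0.025,0,0],"turn":[0,0,0],"grip":1},{"dp":[0.025,0,0],"turn":[0,0,0],"grip":1},{"dp":[0.015,0,0],"turn":[0,0,0],"grip":1},{"dp":[0.0095,0,0],"turn":[0,0,0],"grip":1},{"dp":[0,0,0],"turn":[0,0,0],"grip":1}]'

```text
clock: 3.15
position: [0.5773, 0.0799, 0.3928]
ee_rot: [-0.492, -0.507, -0.493, 0.508]
contact_force: [0.4, -0.7, 0.3]
width: 0.0854
```

```bash
python3 -c "
from h import *
todp([.5775,.080,.394])
i=manip.get_image('wrist');cv2.imwrite('pics/w2.png',i[:,:,::-1])
i=manip.get_image('scene');cv2.imwrite('pics/s2.png',cv2.resize(i[200:360,280:480,::-1],None,fx=4,fy=3.75))"
```

```text
t 3.15 p [0.5773 0.0799 0.3928] F [ 0.41 -0.74  0.3 ] M [-0.01  0.02  0.01] w 0.0854
q [ 0.018  0.295  1.507 -0.     1.342  0.048] x [-2.8e-03 -1.0e-04 -1.0e+00] y [ 0.9995 -0.0303 -0.0028] yaw_y -1.73
dp [-0.0012  0.0002 -0.0001]
```

View pics/w2.png

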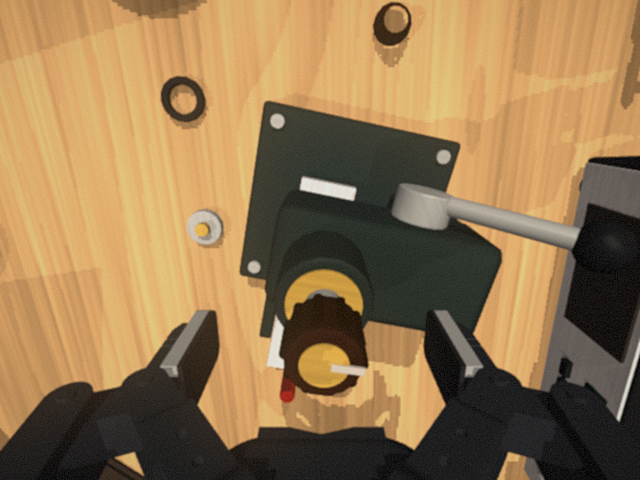

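View pics/s2.png

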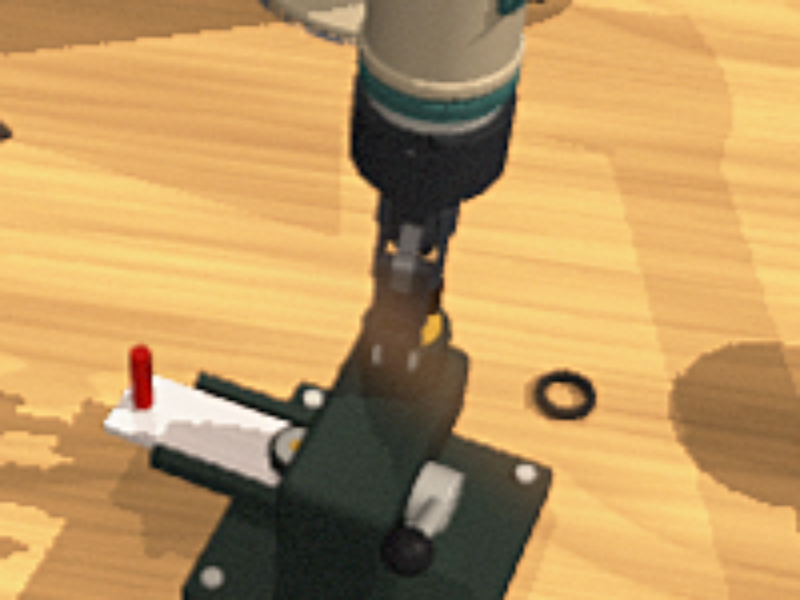

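The knob sits centred between the jaws: its top is at about (323,366) and the jaws' mid column is about 321.

```bash
python3 -c "
from h import *
st()
print(plane('wrist',(323,366),.256))"
```

```text
t 3.25 p [0.5778 0.0799 0.3947] F [ 0.66 -0.22  1.03] M [-0.03  0.    0.02] w 0.0853
q [ 0.018  0.294  1.504 -0.     1.343  0.048] x [ 1.e-03 -1.e-04 -1.e+00] y [ 0.9996 -0.0298  0.001 ] yaw_y -1.71
[0.57907039 0.07839552 0.256     ]
```

arm_command --targets '[{"dp":[0,0,0],"turn":[0,0,0],"grip":-1},{"dp":[0,0,0],"turn":[0,0,0],"grip":-1},{"dp":[0,0,0],"turn":[0,0,0],"grip":-1},{"dp":[0,0,0],"turn":[0,0,0],"grip":-1},{"dp":[0,0,0],"turn":[0,0,0],"grip":-1},{"dp":[0,0,0],"turn":[0,0,0],"grip":-1},{"dp":[0,0,0],"turn":[0,0,0],"grip":-1},{"dp":[0,0,0],"turn":[0,0,0],"grip":-1}]' --grip_force 40

```text
clock: 4.05
position: [0.5776, 0.0799, 0.3946]
ee_rot: [0.493, 0.507, 0.492, -0.507]
contact_force: [-1.3, -0.1, 4.7]
width: 0.029
```

```bash
python3 -c "
from h import *
st()
i=manip.get_image('wrist');cv2.imwrite('pics/w3.png',i[:,:,::-1])
st()"
```

```text
t 4.05 p [0.5776 0.0799 0.3946] F [-1.33 -0.12  4.66] M [0.01 0.04 0.  ] w 0.029
q [ 0.018  0.294  1.505 -0.     1.342  0.047] x [ 1.e-03 -1.e-04 -1.e+00] y [ 0.9996 -0.029   0.001 ] yaw_y -1.66
t 4.1 p [0.5776 0.0799 0.3946] F [-0.46 -0.63  5.18] M [-0.05  0.02  0.04] w 0.0287
q [ 0.018  0.294  1.505 -0.     1.342  0.047] x [ 9.e-04 -1.e-04 -1.e+00] y [ 9.996e-01 -2.900e-02  9.000e-04] yaw_y -1.66
```

View pics/w3.png

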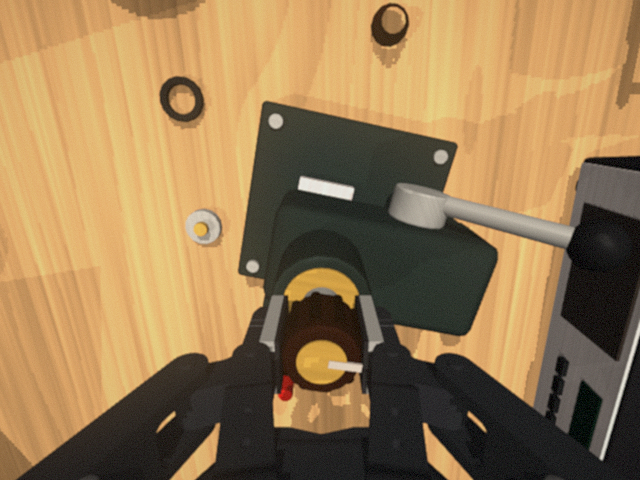

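arm_command --targets '[{"dp":[-0.001,0,0],"turn":[0,0,0],"grip":-1},{"dp":[-0.001,0,0],"turn":[0,0,0],"grip":-1},{"dp":[-0.001,0,0],"turn":[0,0,0],"grip":-1},{"dp":[0,0,0],"turn":[0,0,0],"grip":-1}]'

```text
clock: 4.5
position: [0.5778, 0.0799, 0.3957]
ee_rot: [-0.492, -0.507, -0.493, 0.508]
contact_force: [3.3, 0.1, -7.4]
width: 0.0294
```

arm_command --targets '[{"dp":[-0.001,0,0],"turn":[0,0,0],"grip":-1},{"dp":[-0.001,0,0],"turn":[0,0,0],"grip":-1},{"dp":[-0.001,0,0],"turn":[0,0,0],"grip":-1},{"dp":[-0.001,0,0],"turn":[0,0,0],"grip":-1},{"dp":[0,0,0],"turn":[0,0,0],"grip":-1},{"dp":[0,0,0],"turn":[0,0,0],"grip":-1}]'

```text
clock: 5.1
position: [0.5775, 0.0799, 0.4011]
ee_rot: [-0.493, -0.507, -0.493, 0.507]
contact_force: [3.5, 0.2, -8.8]
width: 0.029
```

arm_command --targets '[{"dp":[-0.0005,0,0],"turn":[0,0,0],"grip":-1},{"dp":[-0.0005,0,0],"turn":[0,0,0],"grip":-1},{"dp":[0,0,0],"turn":[0,0,0],"grip":-1}]'

```text
clock: 5.4
position: [0.5776, 0.0799, 0.4022]
ee_rot: [-0.493, -0.507, -0.493, 0.507]
contact_force: [3.5, 0.3, -9.4]
width: 0.0291
```

arm_command --targets '[{"dp":[-0.0005,0,0],"turn":[0,0,0],"grip":-1},{"dp":[-0.0005,0,0],"turn":[0,0,0],"grip":-1},{"dp":[0,0,0],"turn":[0,0,0],"grip":-1}]'

```text
clock: 5.7
position: [0.5775, 0.0799, 0.4032]
ee_rot: [-0.493, -0.507, -0.493, 0.507]
contact_force: [3.6, 0.3, -9.9]
width: 0.0286
```

arm_command --targets '[{"dp":[-0.0005,0,0],"turn":[0,0,0],"grip":-1},{"dp":[-0.0005,0,0],"turn":[0,0,0],"grip":-1},{"dp":[0,0,0],"turn":[0,0,0],"grip":-1}]'

```text
clock: 6.0
position: [0.5775, 0.0799, 0.4042]
ee_rot: [-0.493, -0.507, -0.493, 0.507]
contact_force: [4.5, 0.2, -9.0]
width: 0.0289
```

arm_command --targets '[{"dp":[-0.0005,0,0],"turn":[0,0,0],"grip":-1},{"dp":[-0.0005,0,0],"turn":[0,0,0],"grip":-1},{"dp":[0,0,0],"turn":[0,0,0],"grip":-1}]'

```text
clock: 6.3
position: [0.5775, 0.0799, 0.4052]
ee_rot: [-0.493, -0.507, -0.493, 0.507]
contact_force: [4.2, -0.5, -10.6]
width: 0.0291
```

arm_command --targets '[{"dp":[-0.0005,0,0],"turn":[0,0,0],"grip":-1},{"dp":[-0.0005,0,0],"turn":[0,0,0],"grip":-1},{"dp":[0,0,0],"turn":[0,0,0],"grip":-1}]'

```text
clock: 6.6
position: [0.5775, 0.0799, 0.4062]
ee_rot: [-0.493, -0.507, -0.493, 0.507]
contact_force: [4.2, -0.2, -9.5]
width: 0.0291
```

arm_command --targets '[{"dp":[-0.0005,0,0],"turn":[0,0,0],"grip":-1},{"dp":[-0.0005,0,0],"turn":[0,0,0],"grip":-1},{"dp":[0,0,0],"turn":[0,0,0],"grip":-1}]'

```text
clock: 6.9
position: [0.5775, 0.0799, 0.4072]
ee_rot: [-0.493, -0.507, -0.493, 0.507]
contact_force: [4.3, 0.4, -9.1]
width: 0.029
```

arm_command --targets '[{"dp":[-0.0005,0,0],"turn":[0,0,0],"grip":-1},{"dp":[-0.0005,0,0],"turn":[0,0,0],"grip":-1},{"dp":[0,0,0],"turn":[0,0,0],"grip":-1}]'

```text
clock: 7.2
position: [0.5775, 0.0799, 0.4082]
ee_rot: [-0.493, -0.507, -0.493, 0.507]
contact_force: [4.5, 0.3, -11.1]
width: 0.0287
```

```bash
python3 -c "
from h import *
st()
i=manip.get_image('wrist');cv2.imwrite('pics/w4.png',i[:,:,::-1])
a=cv2.imread('pics/w3.png')[270:420,240:420]
cv2.imwrite('pics/cmp.png',cv2.resize(np.hstack([a,i[270:420,240:420,::-1]]),None,fx=2.2,fy=2.2))
st()"
```

```text
t 7.2 p [0.5775 0.0799 0.4082] F [  4.46   0.33 -11.1 ] M [-0.09 -0.74 -0.  ] w 0.0287
q [ 0.018  0.286  1.482 -0.     1.374  0.047] x [-0.e+00 -1.e-04 -1.e+00] y [ 0.9996 -0.0291 -0.    ] yaw_y -1.66
t 7.25 p [0.5775 0.0799 0.4082] F [  3.47  -0.43 -10.23] M [-0.   -0.69  0.02] w 0.0291
q [ 0.018  0.286  1.482 -0.     1.374  0.047] x [ 0.e+00 -1.e-04 -1.e+00] y [ 0.9996 -0.0289  0.    ] yaw_y -1.66
```

View pics/cmp.png

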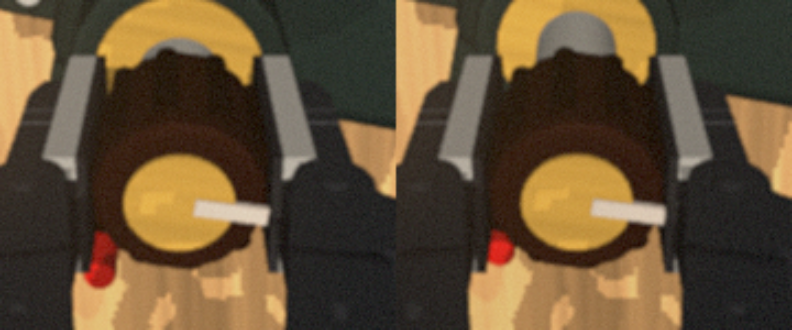

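The knob hasn't slipped in the grip, and more of the shaft is exposed below it. I'll keep feeling upward.

arm_command --targets '[{"dp":[-0.0005,0,0],"turn":[0,0,0],"grip":-1},{"dp":[-0.0005,0,0],"turn":[0,0,0],"grip":-1},{"dp":[0,0,0],"turn":[0,0,0],"grip":-1}]'

```text
clock: 7.55
position: [0.5775, 0.0799, 0.4092]
ee_rot: [-0.493, -0.507, -0.493, 0.507]
contact_force: [3.6, -0.4, -9.6]
width: 0.0288
```

arm_command --targets '[{"dp":[-0.0005,0,0],"turn":[0,0,0],"grip":-1},{"dp":[-0.0005,0,0],"turn":[0,0,0],"grip":-1},{"dp":[0,0,0],"turn":[0,0,0],"grip":-1}]'

```text
clock: 7.85
position: [0.5775, 0.0799, 0.4102]
ee_rot: [-0.493, -0.507, -0.493, 0.507]
contact_force: [3.1, 1.0, -9.7]
width: 0.0289
```

arm_command --targets '[{"dp":[-0.0005,0,0],"turn":[0,0,0],"grip":-1},{"dp":[-0.0005,0,0],"turn":[0,0,0],"grip":-1},{"dp":[0,0,0],"turn":[0,0,0],"grip":-1}]'

```text
clock: 8.15
position: [0.5775, 0.0799, 0.4112]
ee_rot: [-0.493, -0.507, -0.493, 0.507]
contact_force: [3.7, -0.4, -10.0]
width: 0.0289
```

arm_command --targets '[{"dp":[-0.0005,0,0],"turn":[0,0,0],"grip":-1},{"dp":[-0.0005,0,0],"turn":[0,0,0],"grip":-1},{"dp":[0,0,0],"turn":[0,0,0],"grip":-1}]'

```text
clock: 8.45
position: [0.5775, 0.0799, 0.4122]
ee_rot: [-0.493, -0.507, -0.493, 0.507]
contact_force: [3.8, -0.1, -10.9]
width: 0.0291
```

arm_command --targets '[{"dp":[-0.0005,0,0],"turn":[0,0,0],"grip":-1},{"dp":[-0.0005,0,0],"turn":[0,0,0],"grip":-1},{"dp":[0,0,0],"turn":[0,0,0],"grip":-1}]'

```text
clock: 8.75
position: [0.5775, 0.0799, 0.4131]
ee_rot: [-0.493, -0.507, -0.493, 0.507]
contact_force: [4.0, -0.1, -11.2]
width: 0.029
```

arm_command --targets '[{"dp":[-0.0005,0,0],"turn":[0,0,0],"grip":-1},{"dp":[-0.0005,0,0],"turn":[0,0,0],"grip":-1},{"dp":[0,0,0],"turn":[0,0,0],"grip":-1}]'

```text
clock: 9.05
position: [0.5775, 0.0799, 0.4142]
ee_rot: [-0.493, -0.507, -0.493, 0.507]
contact_force: [4.2, -0.2, -10.6]
width: 0.0292
```

arm_command --targets '[{"dp":[-0.0005,0,0],"turn":[0,0,0],"grip":-1},{"dp":[-0.0005,0,0],"turn":[0,0,0],"grip":-1},{"dp":[0,0,0],"turn":[0,0,0],"grip":-1}]'

```text
clock: 9.35
position: [0.5775, 0.0799, 0.4152]
ee_rot: [-0.493, -0.507, -0.493, 0.507]
contact_force: [3.5, -0.2, -10.1]
width: 0.0288
```

arm_command --targets '[{"dp":[-0.0005,0,0],"turn":[0,0,0],"grip":-1},{"dp":[-0.0005,0,0],"turn":[0,0,0],"grip":-1},{"dp":[0,0,0],"turn":[0,0,0],"grip":-1}]'

```text
clock: 9.65
position: [0.5775, 0.0799, 0.4162]
ee_rot: [-0.493, -0.507, -0.493, 0.507]
contact_force: [4.4, -0.6, -10.6]
width: 0.0292
```

arm_command --targets '[{"dp":[-0.0005,0,0],"turn":[0,0,0],"grip":-1},{"dp":[-0.0005,0,0],"turn":[0,0,0],"grip":-1},{"dp":[0,0,0],"turn":[0,0,0],"grip":-1}]'

```text
clock: 9.95
position: [0.5775, 0.0799, 0.4172]
ee_rot: [-0.493, -0.507, -0.493, 0.507]
contact_force: [4.4, -0.4, -11.2]
width: 0.0287
```

arm_command --targets '[{"dp":[-0.0005,0,0],"turn":[0,0,0],"grip":-1},{"dp":[-0.0005,0,0],"turn":[0,0,0],"grip":-1},{"dp":[0,0,0],"turn":[0,0,0],"grip":-1}]'

```text
clock: 10.25
position: [0.5775, 0.0799, 0.4182]
ee_rot: [-0.493, -0.507, -0.493, 0.507]
contact_force: [3.9, -0.3, -12.4]
width: 0.029
```

arm_command --targets '[{"dp":[-0.0005,0,0],"turn":[0,0,0],"grip":-1},{"dp":[0,0,0],"turn":[0,0,0],"grip":-1}]'

```text
clock: 10.45
position: [0.5775, 0.0799, 0.4186]
ee_rot: [-0.493, -0.507, -0.493, 0.507]
contact_force: [4.7, 0.1, -11.9]
width: 0.029
```

arm_command --targets '[{"dp":[-0.0005,0,0],"turn":[0,0,0],"grip":-1},{"dp":[0,0,0],"turn":[0,0,0],"grip":-1}]'

```text
clock: 10.65
position: [0.5775, 0.0799, 0.4191]
ee_rot: [-0.493, -0.507, -0.493, 0.507]
contact_force: [4.6, -0.6, -11.2]
width: 0.0286
```

arm_command --targets '[{"dp":[-0.0005,0,0],"turn":[0,0,0],"grip":-1},{"dp":[-0.0005,0,0],"turn":[0,0,0],"grip":-1},{"dp":[0,0,0],"turn":[0,0,0],"grip":-1}]'

```text
clock: 10.95
position: [0.5775, 0.0799, 0.4202]
ee_rot: [-0.493, -0.507, -0.493, 0.507]
contact_force: [4.3, -0.5, -12.2]
width: 0.029
```

arm_command --targets '[{"dp":[-0.0005,0,0],"turn":[0,0,0],"grip":-1},{"dp":[-0.0005,0,0],"turn":[0,0,0],"grip":-1},{"dp":[0,0,0],"turn":[0,0,0],"grip":-1}]'

```text
clock: 11.25
position: [0.5775, 0.0799, 0.4212]
ee_rot: [-0.493, -0.507, -0.493, 0.507]
contact_force: [4.7, -0.4, -12.3]
width: 0.0289
```

arm_command --targets '[{"dp":[-0.0005,0,0],"turn":[0,0,0],"grip":-1},{"dp":[-0.0005,0,0],"turn":[0,0,0],"grip":-1},{"dp":[0,0,0],"turn":[0,0,0],"grip":-1}]'

```text
clock: 11.55
position: [0.5775, 0.0799, 0.4222]
ee_rot: [-0.493, -0.507, -0.493, 0.507]
contact_force: [4.3, 0.3, -11.7]
width: 0.0288
```

arm_command --targets '[{"dp":[-0.0005,0,0],"turn":[0,0,0],"grip":-1},{"dp":[-0.0005,0,0],"turn":[0,0,0],"grip":-1},{"dp":[0,0,0],"turn":[0,0,0],"grip":-1}]'

```text
clock: 11.85
position: [0.5776, 0.0799, 0.4227]
ee_rot: [-0.493, -0.507, -0.493, 0.507]
contact_force: [4.8, -1.3, -14.1]
width: 0.029
```

arm_command --targets '[{"dp":[0,0,0],"turn":[0,0,0],"grip":-1}]'

```text
clock: 11.95
position: [0.5776, 0.0799, 0.4228]
ee_rot: [-0.493, -0.507, -0.493, 0.507]
contact_force: [4.8, 0.4, -14.7]
width: 0.0289
```

arm_command --targets '[{"dp":[0,0,0],"turn":[0,0,0],"grip":-1}]'

```text
clock: 12.05
position: [0.5776, 0.0799, 0.4228]
ee_rot: [-0.493, -0.507, -0.493, 0.507]
contact_force: [5.1, -0.9, -15.2]
width: 0.0288
```

```bash
python3 -c "
from h import *
st()"
```

```text
t 12.05 p [0.5776 0.0799 0.4228] F [  5.13  -0.94 -15.24] M [-0.07 -0.89 -0.05] w 0.0288
q [ 0.018  0.279  1.456 -0.     1.407  0.047] x [-4.e-04 -1.e-04 -1.e+00] y [ 9.996e-01 -2.900e-02 -4.000e-04] yaw_y -1.66
```

The force step (12 → 15 N) and the stalled z (0.4228 against 0.4232 commanded) mean the buffer has been met. I'll ease back a hair and start turning gently.

arm_command --targets '[{"dp":[0.0002,0,0],"turn":[3,0,0],"grip":-1},{"dp":[0,0,0],"turn":[4,0,0],"grip":-1},{"dp":[0,0,0],"turn":[4,0,0],"grip":-1},{"dp":[0,0,0],"turn":[4,0,0],"grip":-1},{"dp":[0,0,0],"turn":[0,0,0],"grip":-1}]'

```text
clock: 12.55
position: [0.5775, 0.0799, 0.4228]
ee_rot: [-0.422, -0.567, -0.422, 0.567]
contact_force: [4.8, -1.3, -15.0]
width: 0.029
```

```bash
python3 -c "
from h import *
st()"
```

```text
t 12.55 p [0.5775 0.0799 0.4228] F [  4.76  -1.27 -14.99] M [-0.06 -0.79 -0.02] w 0.029
q [ 0.018  0.279  1.456 -0.     1.407  0.309] x [-4.e-04 -1.e-04 -1.e+00] y [ 9.580e-01 -2.866e-01 -4.000e-04] yaw_y -16.66
```

arm_command --targets '[{"dp":[0,0,0],"turn":[5,0,0],"grip":-1},{"dp":[0,0,0],"turn":[5,0,0],"grip":-1},{"dp":[0,0,0],"turn":[5,0,0],"grip":-1},{"dp":[0,0,0],"turn":[5,0,0],"grip":-1},{"dp":[0,0,0],"turn":[0,0,0],"grip":-1}]'

```text
clock: 13.05
position: [0.5774, 0.08, 0.4227]
ee_rot: [-0.318, -0.631, -0.318, 0.632]
contact_force: [4.7, 0.8, -15.2]
width: 0.0288
```

```bash
python3 -c "
from h import *
st()
i=manip.get_image('wrist');cv2.imwrite('pics/w5.png',i[:,:,::-1])
a=cv2.imread('pics/w4.png')[270:420,240:420]
cv2.imwrite('pics/cmp2.png',cv2.resize(np.hstack([a,i[270:420,240:420,::-1]]),None,fx=2.2,fy=2.2))
st()"
```

```text
t 13.05 p [0.5774 0.08   0.4227] F [  4.72   0.82 -15.2 ] M [-0.13 -0.72 -0.01] w 0.0288
q [ 0.018  0.279  1.456 -0.     1.408  0.657] x [-7.e-04 -0.e+00 -1.e+00] y [ 8.030e-01 -5.959e-01 -5.000e-04] yaw_y -36.58
t 13.1 p [0.5774 0.0799 0.4228] F [  4.94  -0.33 -15.2 ] M [-0.16 -0.77 -0.04] w 0.029
q [0.018 0.279 1.456 0.    1.408 0.655] x [-7.e-04 -0.e+00 -1.e+00] y [ 8.038e-01 -5.949e-01 -6.000e-04] yaw_y -36.51
```

View pics/cmp2.png

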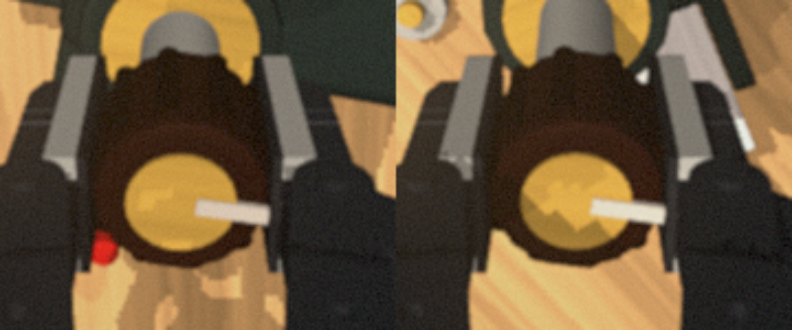

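The pointer line has stayed fixed relative to the jaws, so the knob really has turned 35°. From here the steps get finer until I feel the end.

arm_command --targets '[{"dp":[0,0,0],"turn":[3,0,0],"grip":-1},{"dp":[0,0,0],"turn":[3,0,0],"grip":-1},{"dp":[0,0,0],"turn":[0,0,0],"grip":-1}]'

```text
clock: 13.4
position: [0.5774, 0.08, 0.4228]
ee_rot: [-0.284, -0.647, -0.285, 0.648]
contact_force: [2.9, 0.5, -14.8]
width: 0.029
```

```bash
python3 -c "
from h import *
st()"
```

```text
t 13.4 p [0.5774 0.08   0.4228] F [  2.9    0.53 -14.78] M [-0.07 -0.65 -0.03] w 0.029
q [0.018 0.279 1.456 0.    1.408 0.761] x [-8.e-04  0.e+00 -1.e+00] y [ 7.369e-01 -6.760e-01 -6.000e-04] yaw_y -42.53
```

arm_command --targets '[{"dp":[0,0,0],"turn":[2,0,0],"grip":-1},{"dp":[0,0,0],"turn":[0,0,0],"grip":-1}]'

```text
clock: 13.6
position: [0.5774, 0.08, 0.4228]
ee_rot: [-0.273, -0.652, -0.273, 0.652]
contact_force: [4.2, 0.2, -14.2]
width: 0.0286
```

```bash
python3 -c "
from h import *
st()"
```

```text
t 13.6 p [0.5774 0.08   0.4228] F [  4.21   0.25 -14.18] M [-0.05 -0.58 -0.02] w 0.0286
q [0.018 0.279 1.456 0.    1.408 0.795] x [-8.e-04  0.e+00 -1.e+00] y [ 7.129e-01 -7.013e-01 -6.000e-04] yaw_y -44.53
```

arm_command --targets '[{"dp":[0,0,0],"turn":[2,0,0],"grip":-1},{"dp":[0,0,0],"turn":[0,0,0],"grip":-1}]'

```text
clock: 13.8
position: [0.5774, 0.08, 0.4228]
ee_rot: [-0.262, -0.657, -0.262, 0.657]
contact_force: [3.4, 0.7, -14.6]
width: 0.029
```

```bash
python3 -c "
from h import *
st()"
```

```text
t 13.8 p [0.5774 0.08   0.4228] F [  3.41   0.73 -14.55] M [-0.02 -0.55 -0.05] w 0.029
q [0.018 0.279 1.456 0.    1.408 0.831] x [-8.e-04  1.e-04 -1.e+00] y [ 6.878e-01 -7.259e-01 -6.000e-04] yaw_y -46.54
```

arm_command --targets '[{"dp":[0,0,0],"turn":[2,0,0],"grip":-1},{"dp":[0,0,0],"turn":[0,0,0],"grip":-1}]'

```text
clock: 14.0
position: [0.5774, 0.08, 0.4228]
ee_rot: [-0.25, -0.661, -0.25, 0.662]
contact_force: [3.8, 0.2, -14.8]
width: 0.0289
```

```bash
python3 -c "
from h import *
st()"
```

```text
t 14.0 p [0.5774 0.08   0.4228] F [  3.79   0.18 -14.78] M [-0.01 -0.56 -0.02] w 0.0289
q [0.018 0.279 1.456 0.    1.408 0.866] x [-7.e-04  1.e-04 -1.e+00] y [ 6.619e-01 -7.496e-01 -5.000e-04] yaw_y -48.55
```

arm_command --targets '[{"dp":[0,0,0],"turn":[2,0,0],"grip":-1},{"dp":[0,0,0],"turn":[0,0,0],"grip":-1}]'

```text
clock: 14.2
position: [0.5774, 0.08, 0.4228]
ee_rot: [-0.238, -0.665, -0.239, 0.666]
contact_force: [2.9, 1.2, -15.0]
width: 0.0289
```

```bash
python3 -c "
from h import *
st()"
```

```text
t 14.2 p [0.5774 0.08   0.4228] F [  2.86   1.21 -15.02] M [-0.01 -0.5  -0.03] w 0.0289
q [0.018 0.279 1.456 0.    1.408 0.901] x [-8.e-04  1.e-04 -1.e+00] y [ 6.353e-01 -7.723e-01 -6.000e-04] yaw_y -50.56
```

arm_command --targets '[{"dp":[0,0,0],"turn":[2,0,0],"grip":-1},{"dp":[0,0,0],"turn":[0,0,0],"grip":-1}]'

```text
clock: 14.4
position: [0.5774, 0.08, 0.4228]
ee_rot: [-0.227, -0.669, -0.227, 0.67]
contact_force: [2.3, 0.6, -15.5]
width: 0.0291
```

```bash
python3 -c "
from h import *
st()"
```

```text
t 14.4 p [0.5774 0.08   0.4228] F [  2.31   0.61 -15.52] M [ 0.01 -0.52 -0.06] w 0.0291
q [0.018 0.279 1.456 0.    1.408 0.936] x [-8.e-04  1.e-04 -1.e+00] y [ 6.078e-01 -7.941e-01 -5.000e-04] yaw_y -52.57
```

arm_command --targets '[{"dp":[0,0,0],"turn":[2,0,0],"grip":-1},{"dp":[0,0,0],"turn":[0,0,0],"grip":-1}]'

```text
clock: 14.6
position: [0.5774, 0.08, 0.4228]
ee_rot: [-0.215, -0.673, -0.215, 0.674]
contact_force: [3.2, -1.1, -15.9]
width: 0.0288
```

```bash
python3 -c "
from h import *
st()"
```

```text
t 14.6 p [0.5774 0.08   0.4228] F [  3.15  -1.08 -15.94] M [ 0.04 -0.38 -0.01] w 0.0288
q [0.018 0.279 1.456 0.    1.408 0.971] x [-7.e-04  1.e-04 -1.e+00] y [ 5.798e-01 -8.148e-01 -5.000e-04] yaw_y -54.57
```

arm_command --targets '[{"dp":[0,0,0],"turn":[2,0,0],"grip":-1},{"dp":[0,0,0],"turn":[0,0,0],"grip":-1}]'

```text
clock: 14.8
position: [0.5774, 0.08, 0.4228]
ee_rot: [-0.203, -0.677, -0.204, 0.677]
contact_force: [2.4, 0.4, -14.6]
width: 0.0287
```

```bash
python3 -c "
from h import *
st()"
```

```text
t 14.8 p [0.5774 0.08   0.4228] F [  2.4    0.4  -14.61] M [ 0.04 -0.47 -0.05] w 0.0287
q [0.018 0.279 1.456 0.    1.408 1.006] x [-7.e-04  1.e-04 -1.e+00] y [ 5.510e-01 -8.345e-01 -5.000e-04] yaw_y -56.57
```

arm_command --targets '[{"dp":[0,0,0],"turn":[2,0,0],"grip":-1},{"dp":[0,0,0],"turn":[0,0,0],"grip":-1}]'

```text
clock: 15.0
position: [0.5774, 0.08, 0.4228]
ee_rot: [-0.191, -0.68, -0.192, 0.681]
contact_force: [2.0, 0.9, -15.2]
width: 0.0289
```

```bash
python3 -c "
from h import *
st()"
```

```text
t 15.0 p [0.5774 0.08   0.4228] F [  2.     0.89 -15.16] M [ 0.06 -0.42 -0.11] w 0.0289
q [0.018 0.279 1.456 0.    1.408 1.04 ] x [-7.e-04  1.e-04 -1.e+00] y [ 5.215e-01 -8.533e-01 -5.000e-04] yaw_y -58.57
```

arm_command --targets '[{"dp":[0,0,0],"turn":[2,0,0],"grip":-1},{"dp":[0,0,0],"turn":[0,0,0],"grip":-1}]'

```text
clock: 15.2
position: [0.5774, 0.08, 0.4228]
ee_rot: [-0.18, -0.684, -0.18, 0.684]
contact_force: [1.7, 1.2, -15.0]
width: 0.0286
```

```bash
python3 -c "
from h import *
st()
i=manip.get_image('wrist');cv2.imwrite('pics/w6.png',i[:,:,::-1])
a=cv2.imread('pics/w5.png')[270:420,240:420]
cv2.imwrite('pics/cmp3.png',cv2.resize(np.hstack([a,i[270:420,240:420,::-1]]),None,fx=2.2,fy=2.2))"
```

```text
t 15.2 p [0.5774 0.08   0.4228] F [  1.68   1.23 -15.02] M [ 0.05 -0.32 -0.03] w 0.0286
q [0.018 0.279 1.456 0.    1.408 1.075] x [-6.e-04  1.e-04 -1.e+00] y [ 4.914e-01 -8.709e-01 -4.000e-04] yaw_y -60.56
```

View pics/cmp3.png

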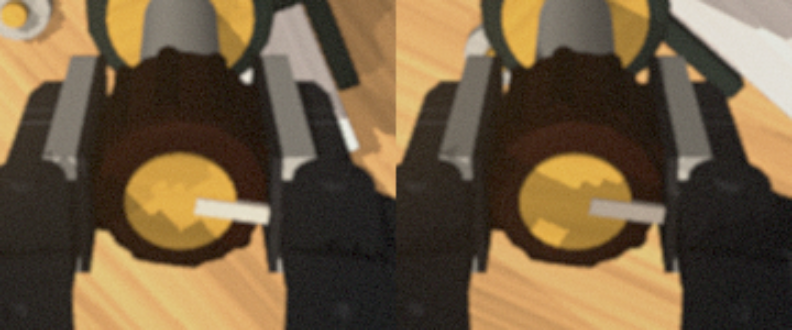

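The pointer still turns with the jaws, now 59° (1.03 rad) in, and there's no torque yet. Carrying on.

arm_command --targets '[{"dp":[0,0,0],"turn":[2,0,0],"grip":-1},{"dp":[0,0,0],"turn":[0,0,0],"grip":-1}]'

```text
clock: 15.45
position: [0.5774, 0.08, 0.4228]
ee_rot: [-0.168, -0.687, -0.168, 0.687]
contact_force: [1.3, 1.6, -15.0]
width: 0.0291
```

```bash
python3 -c "
from h import *
st()"
```

```text
t 15.45 p [0.5774 0.08   0.4228] F [  1.28   1.58 -15.02] M [ 0.03 -0.34  0.31] w 0.0291
q [0.018 0.279 1.456 0.    1.407 1.11 ] x [-5.e-04  0.e+00 -1.e+00] y [ 4.613e-01 -8.873e-01 -3.000e-04] yaw_y -62.53
```

arm_command --targets '[{"dp":[0,0,0],"turn":[2,0,0],"grip":-1},{"dp":[0,0,0],"turn":[0,0,0],"grip":-1}]'

```text
clock: 15.65
position: [0.5772, 0.0799, 0.4228]
ee_rot: [-0.156, -0.689, -0.156, 0.69]
contact_force: [1.1, 0.8, -14.5]
width: 0.0285
```

```bash
python3 -c "
from h import *
st()"
```

```text
t 15.65 p [0.5772 0.0799 0.4228] F [  1.06   0.83 -14.55] M [-0.1  -0.2   0.32] w 0.0285
q [ 0.018  0.279  1.456 -0.     1.408  1.145] x [-1.3e-03 -5.0e-04 -1.0e+00] y [ 4.299e-01 -9.029e-01 -1.000e-04] yaw_y -64.54
```

```bash
python3 -c "
from h import *
st()
i=manip.get_image('wrist');cv2.imwrite('pics/w7.png',i[:,:,::-1])
a=cv2.imread('pics/w6.png')[270:420,240:420]
cv2.imwrite('pics/cmp4.png',cv2.resize(np.hstack([a,i[270:420,240:420,::-1]]),None,fx=2.2,fy=2.2))"
```

```text
t 15.65 p [0.5772 0.0799 0.4228] F [  1.06   0.83 -14.55] M [-0.1  -0.2   0.32] w 0.0285
q [ 0.018  0.279  1.456 -0.     1.408  1.145] x [-1.3e-03 -5.0e-04 -1.0e+00] y [ 4.299e-01 -9.029e-01 -1.000e-04] yaw_y -64.54
```

View pics/cmp4.png

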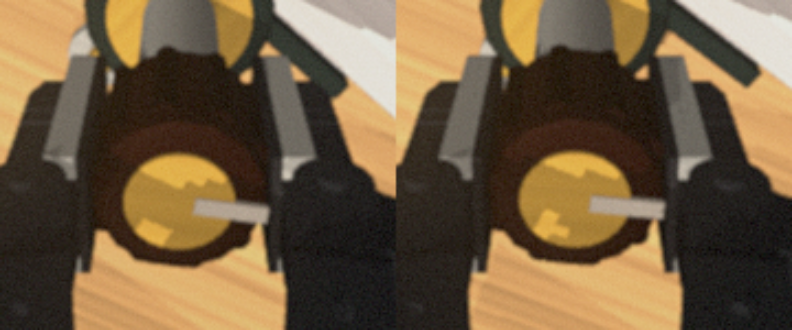

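The pointer now lags the jaws by 3–4° at about 0.32 N m, so the pads are slipping against something that looks like the end. To confirm it I'll grip a little harder and turn 2° more, which should stay far below 2 N m.

arm_command --targets '[{"dp":[0,0,0],"turn":[0,0,0],"grip":-1},{"dp":[0,0,0],"turn":[0,0,0],"grip":-1},{"dp":[0,0,0],"turn":[2,0,0],"grip":-1},{"dp":[0,0,0],"turn":[0,0,0],"grip":-1}]' --grip_force 70

```text
clock: 16.1
position: [0.5771, 0.0799, 0.4229]
ee_rot: [-0.144, -0.692, -0.144, 0.693]
contact_force: [-0.9, 0.0, -13.4]
width: 0.0287
```

```bash
python3 -c "
from h import *
st()
i=manip.get_image('wrist');cv2.imwrite('pics/w8.png',i[:,:,::-1])
a=cv2.imread('pics/w7.png')[270:420,240:420]
cv2.imwrite('pics/cmp5.png',cv2.resize(np.hstack([a,i[270:420,240:420,::-1]]),None,fx=2.2,fy=2.2))"
```

```text
t 16.1 p [0.5771 0.0799 0.4229] F [-8.80e-01  1.00e-02 -1.34e+01] M [-0.14  0.08  0.86] w 0.0287
q [ 0.018  0.278  1.456 -0.     1.408  1.18 ] x [-1.2e-03 -5.0e-04 -1.0e+00] y [ 0.398  -0.9174 -0.    ] yaw_y -66.55
```

View pics/cmp5.png

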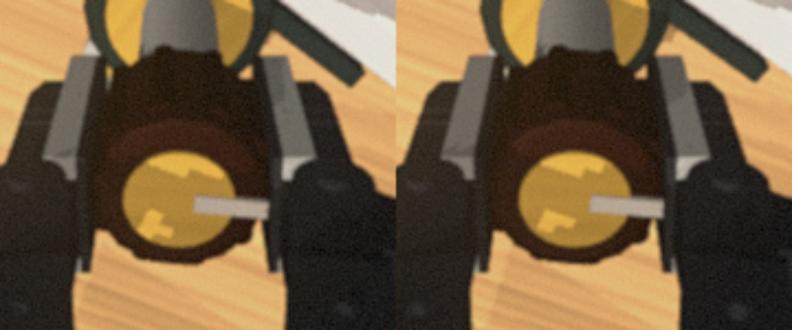

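Torque rose to 0.86 N m with no real further turn, so the end is confirmed at about 1.07 rad. I'll relax the torque and lower a little to see whether the thread takes the load.

arm_command --targets '[{"dp":[0,0,0],"turn":[-1,0,0],"grip":-1},{"dp":[0.0005,0,0],"turn":[0,0,0],"grip":-1},{"dp":[0,0,0],"turn":[0,0,0],"grip":-1}]'

```text
clock: 16.45
position: [0.5771, 0.0799, 0.4228]
ee_rot: [-0.149, -0.691, -0.149, 0.691]
contact_force: [-4.0, 0.2, -9.6]
width: 0.0283
```

```bash
python3 -c "
from h import *
st()"
```

```text
t 16.45 p [0.5771 0.0799 0.4228] F [-3.99  0.24 -9.58] M [-0.16  0.41  0.72] w 0.0283
q [ 0.018  0.278  1.456 -0.     1.408  1.164] x [-7.e-04 -2.e-04 -1.e+00] y [ 4.124e-01 -9.110e-01 -1.000e-04] yaw_y -65.64
```

arm_command --targets '[{"dp":[0.0003,0,0],"turn":[0,0,0],"grip":-1},{"dp":[0,0,0],"turn":[0,0,0],"grip":-1}]'

```text
clock: 16.65
position: [0.5771, 0.0799, 0.4228]
ee_rot: [-0.149, -0.691, -0.149, 0.691]
contact_force: [-5.1, -0.5, -8.1]
width: 0.0285
```

```bash
python3 -c "
from h import *
st()"
```

```text
t 16.65 p [0.5771 0.0799 0.4228] F [-5.11 -0.49 -8.09] M [-0.09  0.68  0.75] w 0.0285
q [ 0.018  0.278  1.457 -0.     1.407  1.164] x [-3.e-04 -2.e-04 -1.e+00] y [ 4.122e-01 -9.111e-01  1.000e-04] yaw_y -65.66
```

z holds while the commanded height drops and the load falls, so the thread is carrying the screw. I'll ease a bit more and release.

arm_command --targets '[{"dp":[0.0004,0,0],"turn":[0,0,0],"grip":-1},{"dp":[0,0,0],"turn":[0,0,0],"grip":-1},{"dp":[0,0,0],"turn":[0,0,0],"grip":1},{"dp":[0,0,0],"turn":[0,0,0],"grip":1},{"dp":[0,0,0],"turn":[0,0,0],"grip":1},{"dp":[0,0,0],"turn":[0,0,0],"grip":1},{"dp":[0,0,0],"turn":[0,0,0],"grip":1},{"dp":[0,0,0],"turn":[0,0,0],"grip":1}]'

```text
clock: 17.45
position: [0.5777, 0.0799, 0.4219]
ee_rot: [0.149, 0.691, 0.149, -0.691]
contact_force: [0.7, 0.3, -1.0]
width: 0.0856
```

```bash
python3 -c "
from h import *
st()
i=manip.get_image('wrist');cv2.imwrite('pics/w9.png',i[:,:,::-1])
st()"
```

```text
t 17.45 p [0.5777 0.0799 0.4219] F [ 0.74  0.3  -1.02] M [ 0.03 -0.03  0.01] w 0.0856
q [ 0.018  0.279  1.457 -0.     1.404  1.164] x [ 7.e-04 -0.e+00 -1.e+00] y [ 4.119e-01 -9.112e-01  3.000e-04] yaw_y -65.68
t 17.5 p [0.5777 0.0799 0.4218] F [ 1.23  0.34 -0.48] M [-0.05 -0.04 -0.05] w 0.0854
q [ 0.018  0.279  1.458 -0.     1.404  1.164] x [ 4.e-04 -0.e+00 -1.e+00] y [ 4.120e-01 -9.112e-01  2.000e-04] yaw_y -65.67
```

View pics/w9.png

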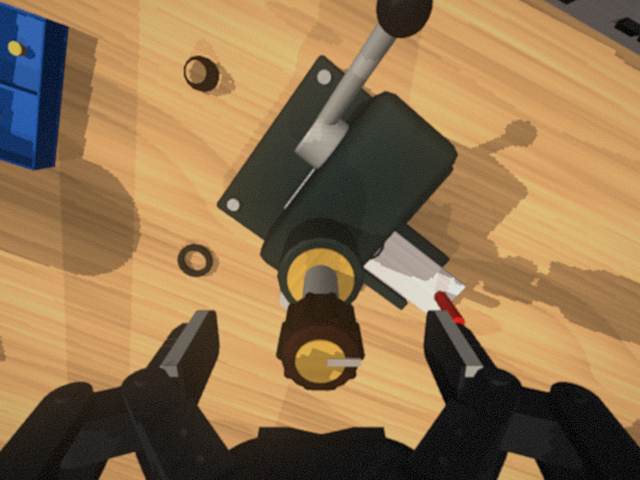

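The knob stays up by itself. I'll measure the pointer's world angle now against its angle while gripped, to rule out any turn back.

```bash
python3 - <<'E'
from h import *
s,R=st();c=manip.calibration('wrist')
Rc,tc=np.array(c['R']),np.array(c['t'])
for f,yaw in(("w3",-1.66),("w5",-36.5),("w6",-60.56),("w7",-64.54),("w8",-66.55),("w9",-65.67)):
    i=cv2.imread(f"pics/{f}.png");h=cv2.cvtColor(i,cv2.COLOR_BGR2HSV)
    m=(h[...,1]<90)&(h[...,2]>110);z=np.zeros(m.shape,np.uint8);z[350:378,325:365]=m[350:378,325:365]
    n,l,st_,_=cv2.connectedComponentsWithStats(z);k=1+np.argmax(st_[1:,4]);v,u=np.nonzero(l==k)
    # plane at knob top relative to current camera; w9 height
    P=np.array([plane('wrist',(a,b),.2835,c)[:2] for a,b in zip(u,v)])
    q=P-P.mean(0);d=np.linalg.svd(q)[2][0];d=d if d@(P.mean(0)-s['position'][:2])>0 else -d
    a=np.degrees(np.arctan2(d[1],d[0]))-(-65.67)+yaw
    print(f,len(u),u.min(),u.max(),"world pointer deg",round(a,1), "ctr",P.mean(0))
E
```

```text
t 17.5 p [0.5777 0.0799 0.4218] F [ 1.23  0.34 -0.48] M [-0.05 -0.04 -0.05] w 0.0854
q [ 0.018  0.279  1.458 -0.     1.404  1.164] x [ 4.e-04 -0.e+00 -1.e+00] y [ 4.120e-01 -9.112e-01  2.000e-04] yaw_y -65.67
w3 290 328 362 world pointer deg -9.6 ctr [0.5805582  0.07125176]
w5 292 328 362 world pointer deg -44.7 ctr [0.5808406  0.07132382]
w6 263 328 361 world pointer deg -69.7 ctr [0.58066392 0.07164251]
w7 273 328 361 world pointer deg -71.3 ctr [0.58135691 0.07195121]
w8 262 328 361 world pointer deg -72.7 ctr [0.58146163 0.07204232]
w9 250 327 360 world pointer deg -66.9 ctr [0.58180192 0.07249997]
```

arm_command --targets '[{"dp":[-0.02,0,0],"turn":[0,0,0],"grip":1},{"dp":[-0.03,0,0],"turn":[0,0,0],"grip":1},{"dp":[-0.02,0,0],"turn":[0,0,0],"grip":1},{"dp":[0,0,0],"turn":[0,0,0],"grip":1},{"dp":[0,0,0],"turn":[0,0,0],"grip":1}]'

```text
clock: 18.0
position: [0.5774, 0.0799, 0.4914]
ee_rot: [0.149, 0.691, 0.149, -0.691]
contact_force: [-1.2, -0.9, -0.1]
width: 0.0852
```

```bash
python3 - <<'E'
from h import *
s,R=st();c=manip.calibration('wrist')
i=manip.get_image('wrist');cv2.imwrite('pics/w10.png',i[:,:,::-1])
i=i[:,:,::-1].copy()
h=cv2.cvtColor(i,cv2.COLOR_BGR2HSV);pr=proj('wrist',np.array([.5775,.08,.2835]),c);print(pr)
x,y=int(pr[0]),int(pr[1])
cv2.imwrite('pics/w10z.png',cv2.resize(i[y-70:y+70,x-70:x+70],None,fx=4,fy=4))
m=(h[...,1]<90)&(h[...,2]>110);z=np.zeros(m.shape,np.uint8);z[y-25:y+25,x-5:x+40]=m[y-25:y+25,x-5:x+40]
n,l,st_,_=cv2.connectedComponentsWithStats(z);k=1+np.argmax(st_[1:,4]);v,u=np.nonzero(l==k)
P=np.array([plane('wrist',(a,b),.2835,c)[:2] for a,b in zip(u,v)])
q=P-P.mean(0);d=np.linalg.svd(q)[2][0]
print(len(u),u.min(),u.max(),np.degrees(np.arctan2(d[1],d[0])),P.mean(0))
E
```

```text
t 18.0 p [0.5774 0.0799 0.4914] F [-1.19 -0.85 -0.09] M [ 0.03 -0.01 -0.03] w 0.0852
q [ 0.018  0.254  1.325 -0.     1.563  1.164] x [ 0.e+00 -1.e-04 -1.e+00] y [ 4.121e-01 -9.112e-01  1.000e-04] yaw_y -65.66
[320.71814449 280.30512586]
129 326 348 -65.79718384038614 [0.58192564 0.07212615]
```

View pics/w10z.png

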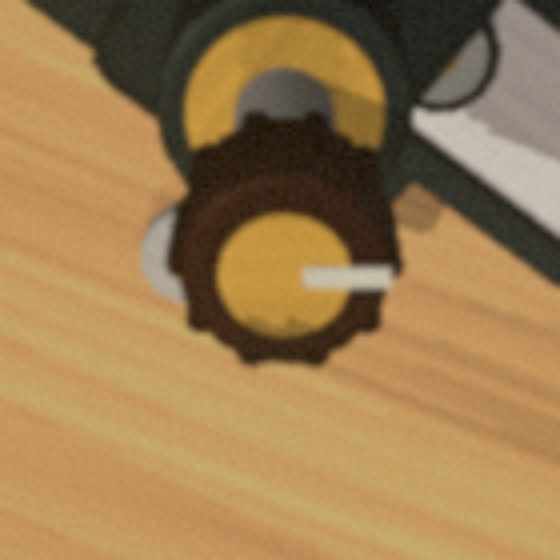

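The knob is up and stable, but the pointer rests at about -66°. It met the end at about -70.5° and read -72.7° under load, so it kicked back roughly 5° at release (limit 8.6°). That margin is thin and there's plenty of time, so I'll regrip, drive it home again, and unload the torque before opening.

arm_command --targets '[{"dp":[0.025,0,0],"turn":[0,0,0],"grip":1},{"dp":[0.025,0,0],"turn":[0,0,0],"grip":1},{"dp":[0.0125,0,0],"turn":[0,0,0],"grip":1},{"dp":[0.007,0,0],"turn":[0,0,0],"grip":1},{"dp":[0,0,0],"turn":[0,0,0],"grip":0},{"dp":[0,0,0],"turn":[0,0,0],"grip":-0.2},{"dp":[0,0,0],"turn":[0,0,0],"grip":-1},{"dp":[0,0,0],"turn":[0,0,0],"grip":-1}]' --grip_force 45

```text
clock: 18.85
position: [0.5777, 0.08, 0.4233]
ee_rot: [0.149, 0.692, 0.149, -0.691]
contact_force: [-4.0, 2.3, 7.2]
width: 0.0288
```

arm_command --targets '[{"dp":[0,0,0],"turn":[0,0,0],"grip":-1},{"dp":[0,0,0],"turn":[0,0,0],"grip":-1},{"dp":[0,0,0],"turn":[0,0,0],"grip":-1}]'

```text
clock: 19.15
position: [0.5775, 0.0802, 0.4234]
ee_rot: [0.149, 0.692, 0.149, -0.691]
contact_force: [-2.1, 1.8, 5.7]
width: 0.0288
```

```bash
cat >pt.py <<'E'
from h import *
import sys
s,R=st();c=manip.calibration('wrist')
i=manip.get_image('wrist')[:,:,::-1].copy();cv2.imwrite(f'pics/{sys.argv[1]}.png',i)
h=cv2.cvtColor(i,cv2.COLOR_BGR2HSV)
m=(h[...,1]<90)&(h[...,2]>110);z=np.zeros(m.shape,np.uint8);z[340:385,325:365]=m[340:385,325:365]
n,l,st_,_=cv2.connectedComponentsWithStats(z);k=1+np.argmax(st_[1:,4]);v,u=np.nonzero(l==k)
P=np.array([plane('wrist',(a,b),.2835,c)[:2] for a,b in zip(u,v)])
d=np.linalg.svd(P-P.mean(0))[2][0];d=d if d[0]>0 else -d
print(len(u),u.min(),u.max(),v.min(),v.max(),"pointer",np.degrees(np.arctan2(d[1],d[0])),P.mean(0))
E
python3 pt.py w11
```

```text
t 19.15 p [0.5775 0.0802 0.4234] F [-2.08  1.78  5.67] M [ 0.2   0.26 -0.01] w 0.0288
q [1.800e-02 2.780e-01 1.456e+00 1.000e-03 1.406e+00 1.164e+00] x [ 1.5e-03  5.0e-04 -1.0e+00] y [ 4.123e-01 -9.111e-01  1.000e-04] yaw_y -65.65
262 328 361 356 363 pointer -65.6948094568964 [0.58185816 0.07258402]
```

arm_command --targets '[{"dp":[-0.0005,0,0],"turn":[0,0,0],"grip":-1},{"dp":[-0.0005,0,0],"turn":[0,0,0],"grip":-1},{"dp":[0,0,0],"turn":[1.5,0,0],"grip":-1},{"dp":[0,0,0],"turn":[0,0,0],"grip":-1}]'

```text
clock: 19.6
position: [0.5776, 0.0801, 0.4234]
ee_rot: [0.14, 0.693, 0.14, -0.693]
contact_force: [-0.0, 2.9, 3.5]
width: 0.0288
```

```bash
python3 pt.py w12
```

```text
t 19.6 p [0.5776 0.0801 0.4234] F [-0.03  2.86  3.54] M [ 0.43 -0.39 -0.01] w 0.0288
q [0.018 0.279 1.455 0.    1.408 1.191] x [ 6.e-04  3.e-04 -1.e+00] y [ 3.875e-01 -9.219e-01 -1.000e-04] yaw_y -67.2
256 328 361 356 364 pointer -66.99241969247849 [0.58160797 0.07242978]
```

arm_command --targets '[{"dp":[-0.0005,0,0],"turn":[1.5,0,0],"grip":-1},{"dp":[0,0,0],"turn":[1,0,0],"grip":-1},{"dp":[0,0,0],"turn":[0,0,0],"grip":-1}]'

```text
clock: 19.95
position: [0.5777, 0.0802, 0.4235]
ee_rot: [0.125, 0.696, 0.125, -0.696]
contact_force: [0.6, 2.7, 1.9]
width: 0.0291
```

```bash
python3 pt.py w13
```

```text
t 19.95 p [0.5777 0.0802 0.4235] F [0.58 2.68 1.89] M [ 0.47 -0.22  0.04] w 0.0291
q [1.800e-02 2.790e-01 1.454e+00 1.000e-03 1.408e+00 1.234e+00] x [ 3.e-04  6.e-04 -1.e+00] y [ 3.473e-01 -9.378e-01 -4.000e-04] yaw_y -69.68
263 328 361 356 364 pointer -68.98622227108653 [0.58124927 0.07205529]
```

arm_command --targets '[{"dp":[0,0,0],"turn":[1.5,0,0],"grip":-1},{"dp":[0,0,0],"turn":[0,0,0],"grip":-1}]'

```text
clock: 20.2
position: [0.5777, 0.0802, 0.4236]
ee_rot: [0.116, 0.698, 0.116, -0.697]
contact_force: [1.5, 3.9, 0.5]
width: 0.0285
```

```bash
python3 pt.py w14
```

```text
t 20.2 p [0.5777 0.0802 0.4236] F [1.49 3.92 0.48] M [ 0.59 -0.3   0.42] w 0.0285
q [0.018 0.279 1.454 0.    1.408 1.26 ] x [ 5.e-04  4.e-04 -1.e+00] y [ 3.229e-01 -9.464e-01 -2.000e-04] yaw_y -71.16
258 328 361 355 363 pointer -69.86098189103677 [0.58110049 0.07210946]
```

The end is met again at pointer ≈ -69.9° with 0.42 N m. Now I'll unload and release.

arm_command --targets '[{"dp":[0,0,0],"turn":[-0.7,0,0],"grip":-1},{"dp":[0,0,0],"turn":[0,0,0],"grip":-1}]'

```text
clock: 20.45
position: [0.5777, 0.0801, 0.4235]
ee_rot: [0.12, 0.697, 0.12, -0.697]
contact_force: [3.0, 4.0, -1.2]
width: 0.0283
```

```bash
python3 pt.py w15
```

```text
t 20.45 p [0.5777 0.0801 0.4235] F [ 3.03  3.99 -1.17] M [ 0.69 -0.44  0.26] w 0.0283
q [0.018 0.279 1.454 0.    1.408 1.248] x [ 3.e-04  5.e-04 -1.e+00] y [ 3.347e-01 -9.423e-01 -3.000e-04] yaw_y -70.45
255 328 361 356 363 pointer -69.01778200861973 [0.58113513 0.07208032]
```

Torque is down to 0.26 N m with almost no axial load. Opening.

arm_command --targets '[{"dp":[0,0,0],"turn":[0,0,0],"grip":1},{"dp":[0,0,0],"turn":[0,0,0],"grip":1},{"dp":[0,0,0],"turn":[0,0,0],"grip":1},{"dp":[0,0,0],"turn":[0,0,0],"grip":1},{"dp":[0,0,0],"turn":[0,0,0],"grip":1},{"dp":[0,0,0],"turn":[0,0,0],"grip":1}]'

```text
clock: 21.1
position: [0.5775, 0.0798, 0.4238]
ee_rot: [-0.12, -0.697, -0.12, 0.697]
contact_force: [-0.4, 0.2, -0.2]
width: 0.0853
```

```bash
python3 pt.py w16
```

```text
t 21.1 p [0.5775 0.0798 0.4238] F [-0.42  0.23 -0.22] M [0.04 0.02 0.  ] w 0.0853
q [ 0.018  0.278  1.454 -0.     1.409  1.248] x [-1.e-04 -3.e-04 -1.e+00] y [ 3.342e-01 -9.425e-01  3.000e-04] yaw_y -70.47
253 327 360 354 361 pointer -68.45384797950625 [0.58138364 0.07228892]
```

The pointer now rests at -68.5°, within about 0.03 rad of the end. Next is the post.

arm_command --targets '[{"dp":[-0.025,0,0],"turn":[0,0,0],"grip":1},{"dp":[-0.03,0,0],"turn":[0,0,0],"grip":1},{"dp":[0,0.04,0],"turn":[-8,0,0],"grip":1},{"dp":[0,0,0],"turn":[-8,0,0],"grip":1},{"dp":[0,0,0],"turn":[-8,0,0],"grip":1},{"dp":[0,0,0],"turn":[-8,0,0],"grip":1},{"dp":[0,0,0],"turn":[-8,0,0],"grip":1},{"dp":[0,0,0],"turn":[-8,0,0],"grip":1}]'

```text
clock: 21.95
position: [0.5909, 0.0422, 0.4787]
ee_rot: [-0.395, -0.587, -0.395, 0.587]
contact_force: [0.0, 0.3, -0.6]
width: 0.0855
```

arm_command --targets '[{"dp":[0,0,0],"turn":[-8,0,0],"grip":1},{"dp":[0,0,0],"turn":[-1,0,0],"grip":1}]'

```text
clock: 22.15
position: [0.5909, 0.0422, 0.4787]
ee_rot: [-0.438, -0.555, -0.438, 0.555]
contact_force: [0.3, -0.8, 1.1]
width: 0.0854
```

```bash
python3 -c "
from h import *
todp([.5446,-.0767,.36])"
```

```text
t 22.15 p [0.5909 0.0422 0.4787] F [ 0.26 -0.78  1.07] M [-0.04  0.01 -0.02] w 0.0854
q [-0.046  0.272  1.33  -0.     1.54   0.188] x [-1.e-04 -2.e-04 -1.e+00] y [ 9.727e-01 -2.322e-01 -1.000e-04] yaw_y -13.42
dp [ 0.1187 -0.0174  0.1264]
```

arm_command --targets '[{"dp":[0,-0.006,0.042],"turn":[0,0,0],"grip":1},{"dp":[0,-0.006,0.042],"turn":[0,0,0],"grip":1},{"dp":[0,-0.0055,0.0425],"turn":[0,0,0],"grip":1},{"dp":[0.04,0,0],"turn":[0,0,0],"grip":1},{"dp":[0.04,0,0],"turn":[0,0,0],"grip":1},{"dp":[0.0385,0,0],"turn":[0,0,0],"grip":1},{"dp":[0,0,0],"turn":[0,0,0],"grip":1}]'

```text
clock: 22.85
position: [0.5423, -0.0764, 0.3553]
ee_rot: [-0.434, -0.553, -0.441, 0.558]
contact_force: [-0.5, 0.2, 1.2]
width: 0.0857
```

```bash
python3 - <<'E'
from h import *
s,R=st();c=manip.calibration('wrist')
i=manip.get_image('wrist')[:,:,::-1].copy();cv2.imwrite('pics/w17.png',i)
print(proj('wrist',np.array([.5446,-.0767,.097]),c),proj('wrist',np.array([.5446,-.0767,.041]),c))
j=i.astype(int);m=(j[...,2]>90)&(j[...,1]<50)&(j[...,0]<60);v,u=np.nonzero(m);print(len(u),u.mean(),v.mean(),u.min(),u.max(),v.min(),v.max())
E
```

```text
t 22.85 p [ 0.5423 -0.0764  0.3553] F [-0.51  0.2   1.18] M [ 0.03  0.02 -0.02] w 0.0857
q [-0.267  0.271  1.639 -0.     1.243 -0.029] x [-0.0113  0.0029 -0.9999] y [ 0.9719 -0.2352 -0.0117] yaw_y -13.61
[328.29742279 247.93715778] [327.76578004 224.56992673]
550 322.86727272727273 239.70909090909092 314 332 221 257
```

View pics/w17.png

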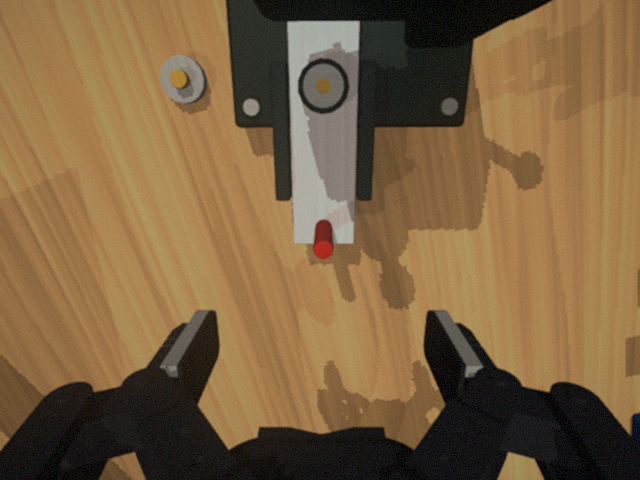

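```bash
python3 - <<'E'
from h import *
s,R=st()
i=manip.get_image('wrist')[:,:,::-1].copy();cv2.imwrite('pics/w18.png',i)
j=i.astype(int);m=(j[...,2]>90)&(j[...,1]<50)&(j[...,0]<60);v,u=np.nonzero(m);print(len(u),u.mean(),v.mean(),u.min(),u.max(),v.min(),v.max())
c=manip.calibration('wrist')
tp=plane('wrist',(u.mean(),v.max()-9),.097,c);print("top",tp, "mid",plane('wrist',(u.mean(),v.mean()),.069,c))
todp([tp[0],tp[1],.234])
E
```

```text
t 22.9 p [ 0.5437 -0.0766  0.3584] F [ 0.71 -0.22  0.95] M [ 0.07 -0.02 -0.03] w 0.0857
q [-0.267  0.269  1.634 -0.     1.244 -0.03 ] x [-0.0054  0.0014 -1.    ] y [ 0.9721 -0.2346 -0.0056] yaw_y -13.57
525 318.49904761904764 238.43809523809523 309 327 220 255
top [ 0.54334729 -0.07684421  0.097     ] mid [ 0.54225892 -0.08057581  0.069     ]
t 22.95 p [ 0.5448 -0.0768  0.3606] F [-0.8  -0.27 -0.38] M [-0.01 -0.05  0.01] w 0.0855
q [-0.267  0.267  1.63  -0.     1.244 -0.03 ] x [-3.e-04 -0.e+00 -1.e+00] y [ 9.722e-01 -2.340e-01 -3.000e-04] yaw_y -13.53
dp [ 0.1266 -0.0013  0.0004]
```

The post's top is at about (318,246), which gives (0.543, -0.077). That agrees with the first estimate to 1–2 mm. Descending and closing.

arm_command --targets '[{"dp":[0.04,-0.0015,0],"turn":[0,0,0],"grip":1},{"dp":[0.04,0,0],"turn":[0,0,0],"grip":1},{"dp":[0.03,0,0],"turn":[0,0,0],"grip":1},{"dp":[0.0165,0,0],"turn":[0,0,0],"grip":1},{"dp":[0,0,0],"turn":[0,0,0],"grip":1},{"dp":[0,0,0],"turn":[0,0,0],"grip":1}]'

```text
clock: 23.55
position: [0.5446, -0.0766, 0.2359]
ee_rot: [0.439, 0.556, 0.437, -0.554]
contact_force: [0.8, 0.2, 0.7]
width: 0.0853
```

```bash
python3 - <<'E'
from h import *
s,R=st()
i=manip.get_image('wrist')[:,:,::-1].copy();cv2.imwrite('pics/w19.png',i)
E
```

```text
t 23.55 p [ 0.5446 -0.0766  0.2359] F [0.78 0.22 0.69] M [-0.01  0.01 -0.03] w 0.0853
q [-0.266  0.385  1.804 -0.     0.948 -0.031] x [ 0.0042 -0.0012 -1.    ] y [ 0.9725 -0.233   0.0044] yaw_y -13.47
```

View pics/w19.png

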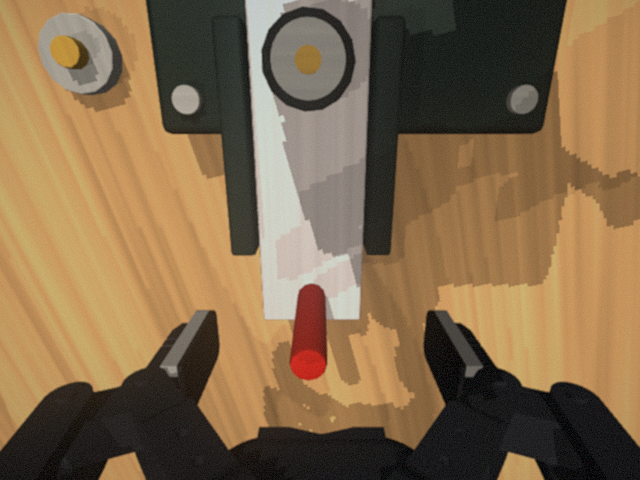

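The post's top is at (308,365), about 5 mm left of the jaw centre (321). I'll correct for that and close.

arm_command --targets '[{"dp":[0,-0.0045,0],"turn":[0,0,0],"grip":1},{"dp":[0.001,0,0],"turn":[0,0,0],"grip":-1},{"dp":[0,0,0],"turn":[0,0,0],"grip":-1},{"dp":[0,0,0],"turn":[0,0,0],"grip":-1},{"dp":[0,0,0],"turn":[0,0,0],"grip":-1},{"dp":[0,0,0],"turn":[0,0,0],"grip":-1},{"dp":[0,0,0],"turn":[0,0,0],"grip":-1},{"dp":[0,0,0],"turn":[0,0,0],"grip":-1}]' --grip_force 30

```text
clock: 24.4
position: [0.5398, -0.0757, 0.233]
ee_rot: [0.439, 0.556, 0.437, -0.554]
contact_force: [5.1, -0.7, -1.9]
width: 0.0131
```

```bash
python3 - <<'E'
from h import *
s,R=st()
i=manip.get_image('wrist')[:,:,::-1].copy();cv2.imwrite('pics/w20.png',i)
st()
E
```

```text
t 24.4 p [ 0.5398 -0.0757  0.233 ] F [ 5.07 -0.74 -1.86] M [-0.08 -0.64  0.02] w 0.0131
q [-0.267  0.383  1.818  0.     0.938 -0.032] x [ 3.5e-03 -9.0e-04 -1.0e+00] y [ 0.9725 -0.2329  0.0036] yaw_y -13.47
t 24.45 p [ 0.5398 -0.0757  0.233 ] F [ 5.23 -1.3  -2.61] M [-0.13 -0.63  0.01] w 0.0129
q [-0.267  0.383  1.818  0.     0.937 -0.032] x [ 3.4e-03 -9.0e-04 -1.0e+00] y [ 0.9725 -0.2329  0.0035] yaw_y -13.47
```

View pics/w20.png

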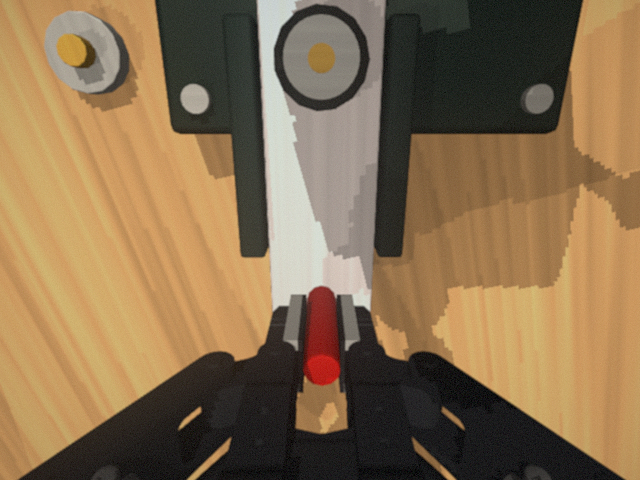

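The jaws hold the post. Sliding it in along -z of the tool.

arm_command --targets '[{"dp":[0,0.001,-0.004],"turn":[0,0,0],"grip":-1},{"dp":[0,0,-0.008],"turn":[0,0,0],"grip":-1},{"dp":[0,0,-0.008],"turn":[0,0,0],"grip":-1},{"dp":[0,0,-0.008],"turn":[0,0,0],"grip":-1},{"dp":[0,0,-0.008],"turn":[0,0,0],"grip":-1},{"dp":[0,0,-0.006],"turn":[0,0,0],"grip":-1},{"dp":[0,0,-0.004],"turn":[0,0,0],"grip":-1},{"dp":[0,0,0],"turn":[0,0,0],"grip":-1}]'

```text
clock: 25.25
position: [0.5511, -0.0298, 0.233]
ee_rot: [0.438, 0.556, 0.438, -0.554]
contact_force: [5.5, -0.3, 0.2]
width: 0.0133
```

```bash
python3 - <<'E'
from h import *
s,R=st()
print(s['position'][:2]-[.5398,-.0757],R.T@s['contact_force'])
E
```

```text
t 25.25 p [ 0.5511 -0.0298  0.233 ] F [ 5.53 -0.29  0.15] M [ 0.02 -0.65 -0.01] w 0.0133
q [-1.800e-01  3.920e-01  1.802e+00  1.000e-03  9.460e-01  5.300e-02] x [ 2.1e-03  4.0e-04 -1.0e+00] y [ 0.9727 -0.2322  0.002 ] yaw_y -13.42
[0.01125454 0.04587611] [-0.13945904  5.44883245 -1.00618454]
```

arm_command --targets '[{"dp":[0,0,-0.002],"turn":[0,0,0],"grip":-1},{"dp":[0,0,-0.002],"turn":[0,0,0],"grip":-1},{"dp":[0,0,-0.002],"turn":[0,0,0],"grip":-1},{"dp":[0,0,0],"turn":[0,0,0],"grip":-1}]'

```text
clock: 25.65
position: [0.5523, -0.0248, 0.233]
ee_rot: [0.439, 0.555, 0.438, -0.555]
contact_force: [4.6, -2.8, -0.2]
width: 0.0128
```

arm_command --targets '[{"dp":[0,0,-0.001],"turn":[0,0,0],"grip":-1},{"dp":[0,0,-0.001],"turn":[0,0,0],"grip":-1},{"dp":[0,0,0],"turn":[0,0,0],"grip":-1}]'

```text
clock: 25.95
position: [0.5527, -0.023, 0.233]
ee_rot: [0.439, 0.555, 0.437, -0.555]
contact_force: [4.5, -2.9, -1.2]
width: 0.013
```

```bash
python3 - <<'E'
from h import *
s,R=st()
print(s['position'][:2]-[.5398,-.0757],R.T@s['contact_force'])
E
```

```text
t 25.95 p [ 0.5527 -0.023   0.233 ] F [ 4.51 -2.87 -1.22] M [-0.39 -0.61  0.06] w 0.013
q [-0.167  0.393  1.799 -0.     0.947  0.068] x [ 1.7e-03 -7.0e-04 -1.0e+00] y [ 0.9726 -0.2324  0.0019] yaw_y -13.44
[0.01289412 0.05269207] [1.22826155 5.05346722 1.74330515]
```

Still only sliding friction (about 2 N), so I'll keep pushing toward the stop.

arm_command --targets '[{"dp":[0,0,-0.001],"turn":[0,0,0],"grip":-1},{"dp":[0,0,-0.001],"turn":[0,0,0],"grip":-1},{"dp":[0,0,0],"turn":[0,0,0],"grip":-1}]'

```text
clock: 26.25
position: [0.5532, -0.0211, 0.233]
ee_rot: [0.439, 0.555, 0.437, -0.555]
contact_force: [4.5, -1.4, -0.5]
width: 0.0136
```

```bash
python3 - <<'E'
from h import *
s,R=st()
print(s['position'][:2]-[.5398,-.0757],R.T@s['contact_force'])
E
```

```text
t 26.25 p [ 0.5532 -0.0211  0.233 ] F [ 4.48 -1.39 -0.48] M [-0.37 -0.63  0.02] w 0.0136
q [-1.640e-01  3.940e-01  1.798e+00 -1.000e-03  9.480e-01  7.100e-02] x [ 1.7e-03 -7.0e-04 -1.0e+00] y [ 0.9726 -0.2324  0.0018] yaw_y -13.44
[0.01336481 0.05461817] [0.4893922  4.67546133 0.31310721]
```

arm_command --targets '[{"dp":[0,0,-0.001],"turn":[0,0,0],"grip":-1},{"dp":[0,0,-0.001],"turn":[0,0,0],"grip":-1},{"dp":[0,0,0],"turn":[0,0,0],"grip":-1}]'

```text
clock: 26.55
position: [0.5535, -0.0197, 0.233]
ee_rot: [-0.439, -0.555, -0.437, 0.555]
contact_force: [3.4, -5.6, -0.7]
width: 0.0129
```

```bash
python3 - <<'E'
from h import *
s,R=st()
print(s['position'][:2]-[.5398,-.0757],R.T@s['contact_force'])
E
```

```text
t 26.55 p [ 0.5535 -0.0197  0.233 ] F [ 3.42 -5.58 -0.7 ] M [-0.78 -0.54  0.02] w 0.0129
q [-0.161  0.394  1.797 -0.002  0.948  0.075] x [ 0.0012 -0.0022 -1.    ] y [ 0.9727 -0.2319  0.0017] yaw_y -13.41
[0.01370253 0.05598601] [0.71348989 4.62358723 4.63463159]
```

arm_command --targets '[{"dp":[0,0,-0.001],"turn":[0,0,0],"grip":-1},{"dp":[0,0,-0.001],"turn":[0,0,0],"grip":-1},{"dp":[0,0,0],"turn":[0,0,0],"grip":-1}]'

```text
clock: 26.85
position: [0.5537, -0.0191, 0.233]
ee_rot: [-0.44, -0.553, -0.437, 0.556]
contact_force: [2.8, -11.2, -0.3]
width: 0.013
```

```bash
python3 - <<'E'
from h import *
s,R=st()
print(s['position'][:2]-[.5398,-.0757],R.T@s['contact_force'])
E
```

```text
t 26.85 p [ 0.5537 -0.0191  0.233 ] F [  2.81 -11.15  -0.32] M [-1.44 -0.28  0.02] w 0.013
q [-0.158  0.395  1.797 -0.007  0.949  0.079] x [ 2.0e-04 -5.6e-03 -1.0e+00] y [ 0.973  -0.2306  0.0015] yaw_y -13.33
[0.01387676 0.05663515] [ 0.38586259  5.30570165 10.20194449]
```

That's the firm stop: 11 N, and z, post distance ≈ 102–105 mm from the punch axis. I'll unload, open and retreat straight up.

arm_command --targets '[{"dp":[0,0,0.0015],"turn":[0,0,0],"grip":-1},{"dp":[0,0,0],"turn":[0,0,0],"grip":-1},{"dp":[0,0,0],"turn":[0,0,0],"grip":1},{"dp":[0,0,0],"turn":[0,0,0],"grip":1},{"dp":[0,0,0],"turn":[0,0,0],"grip":1},{"dp":[0,0,0],"turn":[0,0,0],"grip":1},{"dp":[0,0,0],"turn":[0,0,0],"grip":1},{"dp":[0,0,0],"turn":[0,0,0],"grip":1}]'

```text
clock: 27.65
position: [0.5531, -0.0185, 0.2327]
ee_rot: [-0.438, -0.555, -0.438, 0.555]
contact_force: [-0.2, -0.0, -0.8]
width: 0.0849
```

arm_command --targets '[{"dp":[-0.02,0,0],"turn":[0,0,0],"grip":1},{"dp":[-0.04,0,0],"turn":[0,0,0],"grip":1},{"dp":[-0.04,0,0],"turn":[0,0,0],"grip":1},{"dp":[-0.04,0,0],"turn":[0,0,0],"grip":1},{"dp":[-0.04,0,0],"turn":[0,0,0],"grip":1},{"dp":[-0.04,0,0.02],"turn":[0,0,0],"grip":1},{"dp":[0,0,0],"turn":[0,0,0],"grip":1},{"dp":[0,0,0],"turn":[0,0,0],"grip":1}]'

```text
clock: 28.45
position: [0.5483, -0.0383, 0.4536]
ee_rot: [0.438, 0.556, 0.437, -0.555]
contact_force: [-0.2, 0.8, -1.0]
width: 0.0854
```

```bash
python3 - <<'E'
from h import *
s,R=st();c=manip.calibration('wrist')
i=manip.get_image('wrist')[:,:,::-1].copy();cv2.imwrite('pics/w21.png',i)
k=manip.get_image('scene')[:,:,::-1].copy();cv2.imwrite('pics/s21.png',k)
t=manip.get_image('top')[:,:,::-1].copy();cv2.imwrite('pics/t21.png',t)
f=lambda a:cv2.resize(a,(390,390),interpolation=cv2.INTER_CUBIC)
cv2.imwrite('pics/fin.png',np.hstack([f(k[255:395,290:430]),f(t[110:250,200:340])]))
j=i.astype(int);m=(j[...,2]>90)&(j[...,1]<50)&(j[...,0]<60);v,u=np.nonzero(m);print(len(u),u.mean(),v.min(),v.max())
E
```

```text
t 28.45 p [ 0.5483 -0.0383  0.4536] F [-0.16  0.8  -0.96] M [ 0.03  0.   -0.03] w 0.0854
q [-0.196  0.213  1.471  0.     1.456  0.039] x [ 2.e-03 -2.e-04 -1.e+00] y [ 0.9724 -0.2335  0.002 ] yaw_y -13.5
160 321.425 185 199
```

View pics/w21.png

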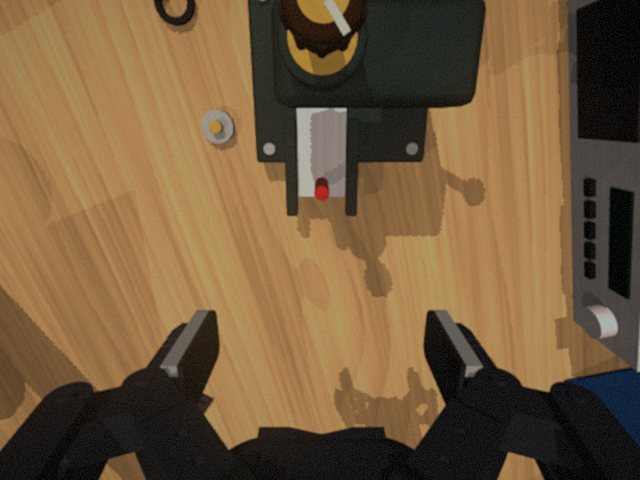

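View pics/fin.png

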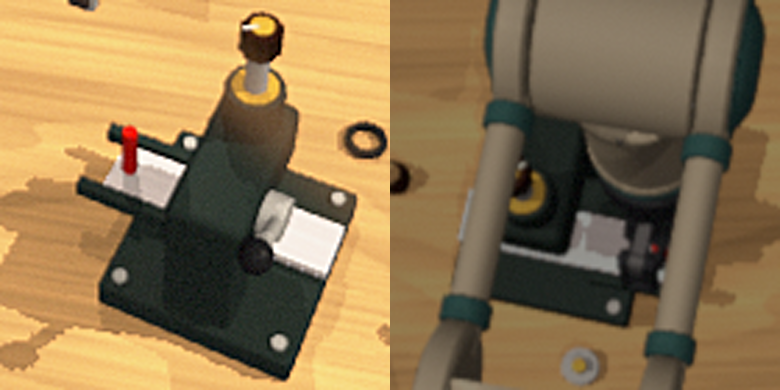

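In the final views the knob stands high on its shaft (scene crop (260,35)), the wheel is out of sight under the head, the post is near the press, and the hand is clear. One last numeric check, then I'll hand in.

```bash
python3 - <<'E'
from h import *
c=manip.calibration('wrist')
p=plane('wrist',(321.4,192),.097,c)[:2];a=np.array([.577,.080]);yv=np.array([.228,.974]);print("post",p,"dist along press y",(a-p)@yv)
k=cv2.imread('pics/s21.png').astype(int);m=(k[...,2]>110)&(k[...,1]<60)&(k[...,0]<60);m[:280]=0;m[340:]=0;m[:,:300]=0;m[:,370:]=0
v,u=np.nonzero(m);q=plane('scene',(u.mean(),v.mean()),.072);print(u.mean(),v.mean(),q,(a-q[:2])@yv)
A=plane('wrist',(325,0),.2835,c)-0;B=plane('wrist',(345,31),.2835,c);d=B-A;print("pointer",np.degrees(np.arctan2(d[1],d[0])))
st()
manip.sign_off()
E
```

```text
post [ 0.55219682 -0.01888035] dist along press y 0.10196458862360709
336.16 308.02666666666664 [ 0.55246579 -0.02213307  0.072     ] 0.10507141035402207
pointer -66.40678127515191
t 28.6 p [ 0.5482 -0.0378  0.4509] F [-0.26  0.41  0.18] M [-0.04 -0.05  0.01] w 0.0852
q [-0.196  0.216  1.474  0.     1.456  0.039] x [-3.5e-03  9.0e-04 -1.0e+00] y [ 0.9726 -0.2327 -0.0036] yaw_y -13.45
the job is handed in; nothing more can be done
```

The punch is raised and holding by itself, the nest is all the way in under it, and everything is let go. I handed the job in at about 28.6 s; no verdict is reported.

**Knob:** I pulled it straight up until the buffer pushed back with about 3 N, at roughly 28 mm of lift. Then I turned it clockwise to the end, which I felt at about 1.05 rad, with at most 0.86 N m. After the first release it had sprung back 4–5°. I gripped it again, drove it home once more and eased off the torque before opening. After that it stayed up, with its pointer at -68.5° against an end at about -69.5 to -70°.

**Nest:** I slid it in by the red post against its firm stop with about 11 N, then let go and backed off. The post now measures 102–105 mm from the punch axis in two views, where 105 is expected. The force on the tool reads zero.

**A check that disagreed:** the last pointer reading was -66.4°, about 2° off the one before. I picked it by hand with the knob partly out of the picture, so I trust it less; it would still be within the 8.6° tolerance.

I touched nothing else on the counter, but I did not measure the loose parts again; only the spare tire and spare wheel were clearly in the last pictures.

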